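Pry up the tooling slab and pack it level

ROBOT

A 7-joint arm with a two-finger parallel gripper is mounted at the origin on the work surface. World frame = base frame: x ahead of the robot, y to its left, z up, the work surface at z = 0. Lengths are in mm, angles in rad, forces in N, time in s.
With the tool pointing down it reaches from about 400 to 875 mm from the base axis. Payload 4.4 kg.
Tool frame: the origin (TCP) lies at the very end of the fingers, on their centre line; the grasp point (between the pads) lies 19 mm behind it; z points along the fingers, x is the direction in which the jaws open and shut, and the axes are right-handed (so a half turn about z gives the same grasp; the last joint's range is limited). The gripper opens to 85 mm and grips with 20 to 120 N. Pads are 22 mm wide; open, the fingers measure 114 mm over their backs; the gripper's body (76 mm by 85 mm) begins 54 mm behind the grasp point. The pads swing forward as they close: fully open they stand 13 mm farther back than shut.
Start: joints at [1.06, 0.628, 0.038, 1.517, -0.027, 0.996, -0.02], TCP at [279.709, -586.755, 231.313] pointing down, gripper open.
Joint ranges: [-3.06, 3.06], [-0.37, 2.12], [-1.25, 1.32], [0.18, 2.47], [-1.1, 4.24], [0.23, 1.98], [-2.94, 2.94]. Speed limits (rad/s): [2.57, 2.57, 3.14, 3.14, 3.14, 3.14, 3.14].

INTERFACE

Orientations are given as [roll, pitch, yaw] about the fixed x, y, z axes, in that order (R = Rz(yaw) Ry(pitch) Rx(roll)).
In Python, from cell import ctrl gives the robot as it stands.
- The arm moves only by the shell command python3 -m creep 'ROWS'. ROWS is text: rows parted by semicolons, each of 7 numbers parted by spaces: the shift along the tool's x, y, z in units of 40 mm (1.0 is 40 mm), then the turn, a rotation vector about the tool's x, y, z in degrees, then the closure, from 0 (fully open) to 1 (shut). In form: x y z rx ry rz grip; .... A call has 1 to 10 rows; each row is the pose to reach, as a shift and turn from the pose commanded when the call began, along the tool's axes at that moment; what a row does not reach only later rows make up. A row lasts 1/12 s, in which the tool goes at most 41.7 mm and 7.16 degrees, less where a joint would pass 70% of its speed; a pose out of reach is approached as far as the arm can. A call with a gripper value outside its range is refused whole. The fingers move at their own pace and stop on an object; the grip force is fixed at half the most. Time passes only in rows, so rows that repeat a pose let the fingers close. It gives the time, the measured TCP pose, the force and the opening at its end, in the units of the state.
- ctrl.read_state(): the state, without advancing time (a new reading comes with each control period).
- ctrl.get_image(name): name is "scene" or "top" or "wrist"; returns a dict with "img" (400x640x3 uint8, red, green, blue), "vfov" (degrees; the focal length in pixels is half the picture's height over the tangent of half this angle, whatever the lens; pixels are square), "cx", "cy" (the principal point, pixels), "T" (4x4, takes a point from camera to world coordinates); the wrist camera has in their place "tool_from_camera" (4x4, takes a point from camera to tool coordinates, whose origin is the TCP and whose axes are the tool frame's). Camera axes: x right, y up, looking along -z (the intrinsics and any distortion apply to the point x, -y, -z); pixel columns grow to the right and rows downward; lengths in mm; the calibration is good to about 2 mm. A picture is of the moment at which its call begins: read the wrist's pose just before it. There is no depth.
- ctrl.finish_job(): hands the job in, once; it reports no verdict.
Trained networks look in the newest picture that a camera, given by its name, has taken for a name from the list of things; names that differ only in an ending like _2 or _b are one class to them, and where a whole thing is asked for, a point or a joint stands for the part that bears it (a point fixed in the world has none). Each returns a list of dicts, best first, with "score" (0 to 1); they miss things now and then, are a little off and sometimes report something else, mostly with a low value. They report only what shows in the picture. A call takes as long as a camera call. They do not tell look-alikes from the thing itself.
- ctrl.boxes_of(camera, thing): "rect" ([left, top, right, bottom] in pixels, round what is visible of it).
- ctrl.cut_out(camera, thing): "pixels" (400x640 bool, what is visible of it) and "rect" ([left, top, right, bottom] in pixels, round what is visible of it).
The state is a dict: "clock": time; "qpos": joint angles; "qd": joint speeds; "tau": joint torques, N m; "eef_pos": TCP position; "tool_rot": TCP orientation; "force": force on the tool from outside, world axes, zero at the start; "torque": the same for the moment, N m; "width": finger opening in mm.
Only numpy, scipy, OpenCV 4.12 (cv2) and the standard library are available. Lean on these libraries where they do the work, as an engineer would, in place of code of your own. Each camera call takes 0.05 s, during which the arm holds its last target.

TASK

The stone tooling slab sags at its front edge: put the pry bar over the fulcrum and under the slab, lever it up, and swing the handle under the keeper hook so that it stays up. Slide the thick packer (not the thin offcut) under the edge in its lane until it meets the hidden stop, without ramming it, then free the bar and gently let the slab down level onto the packer. Lay the bar flat on the bench clear of the rig; never touch the slab with the gripper, and leave the other things alone.

Things in the scene. Friction and masses are not known exactly. Their poses are not given: they have to be found in the camera images.
- rig: Fixed frame screwed to the bench; carries slab, fulcrum, keeper and hidden stop. Origin on the bench (z = 0) under the middle of the sagging slab's front edge; y points level from that edge in under the slab, x runs along the edge, z up. Two wooden rests 20 wide, 19 high stand under the front corners (x = -125 and +125 mm, y = 5 to 35 mm).
- slab (a joint): Tilt of the grey stone slab (280 mm along rig x, 180 deep, 30 thick, 3 to 5.5 kg) about its rear hinge, 170 mm behind the front edge and 28 mm above the bench, at its underside. 0 = sagging (front underside 19 mm above the bench); 0.053 rad = level (28 mm); grows as the front edge rises, 0.01 rad = 1.7 mm. It falls back by its own weight.
- slab_edge (a point): Lower front edge of the slab, in the middle; moves with the slab.
- fulcrum: Fixed block with a round steel ridge (radius 9 mm) along rig x, from rig x = -110 to -10 mm, 50 mm in front of the slab edge. Origin on the bench under it. The bar blade goes over it, sloping some 19 degrees down, with about 20 mm of tip under the slab. Then, with the handle up against the keeper lip, the slab edge stands about 35 mm above the bench; the handle can be pressed about 9 mm lower to pass under the lip.
- fulcrum_top (a point): Middle of the top line of the fulcrum ridge, 26 mm above the bench, at rig x = -60, y = -50 mm.
- keeper_lip (a point): Steel hook that holds the bar's handle down. This point is on the underside of its lip, 38 mm above the bench, at rig x = -86, y = -250 mm. Lip 6 mm thick, 34 long in y, from the post's inner face (rig x = -108) to its free edge (rig x = -72). The handle enters sideways from +x, swung about the fulcrum from about rig x = -48 mm; have 15 mm or more of its width under the lip.
- bar_grip (a point): Middle of the pry bar's grip, at its balance point, half-way up the handle. x points along the bar to the tip, z away from its flat underside, 11 mm below this point. A pale wooden handle 26 wide, 22 thick runs from 25 mm ahead to 125 mm behind; a steel blade 24 wide, 6 thick, flush with the underside, from 25 to 175 mm ahead. 0.42 kg; lies underside down on the bench.
- packer_mid (a point): Centre of the thick packer, a loose pale wooden block 110 long (y), 32 wide (x), 28 high (z), 0.08 kg, on the bench; its +y end, with a 6 mm step on top, goes in first. Grip it across its width in the -y half, so that the fingers stay in front of the slab.
- packer_mouth (a point): Point on the bench under the slab's front edge in the middle of the packer lane (rig x = +60 mm). The packer goes in here along rig +y. A fixed stop, 90 mm wide, 14 high, out of sight under the slab, waits 30 to 60 mm behind the edge, different each time: find it by feel, meeting it with a push of more than 2 N and less than 40 N while the slab is held up.
- offcut_mid (a point): Centre of the thin offcut, same outline as the packer but only 12 mm high; too thin, leave it.
- maul: Bystander: dark turned maul standing on its head, 235 mm high, 72 mm across; origin under it.
- stamp_pot: Bystander: round brown pot of steel stamps, 100 mm across, 116 mm high over the stamps; origin under it.
Things that resemble listed ones, but are neither listed nor needed, are in the scene too. Of the things like the part that bears packer_mid, leave any that is black; of the rest the larger one is meant.

How it is judged:
By the outcome, as a careful person would: the job done as asked, in the order asked, and still so for the second after the job is handed in, with the robot touching nothing.
It also fails if it takes over 72 s, if anything falls off the work surface, if the arm or the gripper's body presses on something with over 40 N, if the wrist force passes 120 N, or if a joint passes its speed limit or range.

## Working session

There is one attempt and no reset: what is moved stays moved. The work goes in short steps, Python scripts to look and compute and a shell command to move; the robot and the scene stay as the last step left them, time stands still between calls to the robot, and variables do not carry over. Pictures are saved under pics/ and viewed, and the job is handed in when it is done.

```bash
ls; mkdir -p pics
python3 - <<'E'
from cell import ctrl
import cv2
print(ctrl.read_state())
for n in ["scene","top","wrist"]:
    d=ctrl.get_image(n)
    cv2.imwrite(f"pics/{n}0.png",d["img"][:,:,::-1])
    print({k:v for k,v in d.items() if k!="img"})
E
```

```text
pics
{'clock': 0.0, 'qpos': array([ 1.06021912,  0.62934882,  0.0384241 ,  1.51838274, -0.02697371,
        0.99630552, -0.01998459]), 'qd': array([ 0.0030279 ,  0.0015457 ,  0.00088186, -0.0004382 , -0.00015792,
       -0.00067389, -0.00043825]), 'tau': array([ 5.42407743e-04, -5.63398468e+01,  1.22642342e+00, -1.93443722e+01,
        1.10783885e-02,  1.03040770e-02, -1.54014077e-05]), 'eef_pos': array([ 279.42121978, -586.17128063,  230.3823225 ]), 'tool_rot': array([ 3.14155515e+00,  1.92648789e-03, -1.12597534e+00]), 'force': array([ 0.42531987, -1.33197379, -0.41779419]), 'torque': array([0.0535409 , 0.02979892, 0.02794426]), 'width': 85.56222074928529}
{'vfov': 56.33773629861638, 'cx': 318.33903669359347, 'cy': 196.40240436340545, 'T': array([[ 2.03630742e-01, -8.35797692e-01,  5.09879141e-01,
         1.14816564e+03],
       [ 9.79034842e-01,  1.71158549e-01, -1.10433368e-01,
        -4.26654948e+01],
       [ 5.02978009e-03,  5.21677073e-01,  8.53128204e-01,
         1.03473857e+03],
       [ 0.00000000e+00,  0.00000000e+00,  0.00000000e+00,
         1.00000000e+00]])}
{'vfov
[... 160 characters left out ...]
],
       [-9.99637854e-01, -2.44708291e-02, -1.11955355e-02,
         5.16658890e+01],
       [-1.55753282e-02,  1.86864806e-01,  9.82262161e-01,
         1.03662941e+03],
       [ 0.00000000e+00,  0.00000000e+00,  0.00000000e+00,
         1.00000000e+00]])}
{'vfov': 65.07770585051111, 'cx': 318.68441984255713, 'cy': 198.8612305094143, 'tool_from_camera': array([[ 9.99999931e-01,  2.52921104e-04,  2.70393666e-04,
        -8.50936798e-01],
       [ 3.16494755e-04, -9.62915404e-01, -2.69803309e-01,
        -6.87196686e+01],
       [ 1.92127275e-04,  2.69803376e-01, -9.62915418e-01,
        -1.43149497e+02],
       [ 0.00000000e+00,  0.00000000e+00,  0.00000000e+00,
         1.00000000e+00]])}
```

View pics/scene0.png

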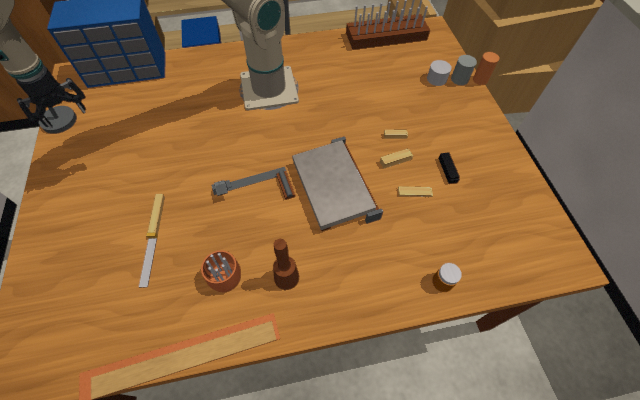

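View pics/top0.png

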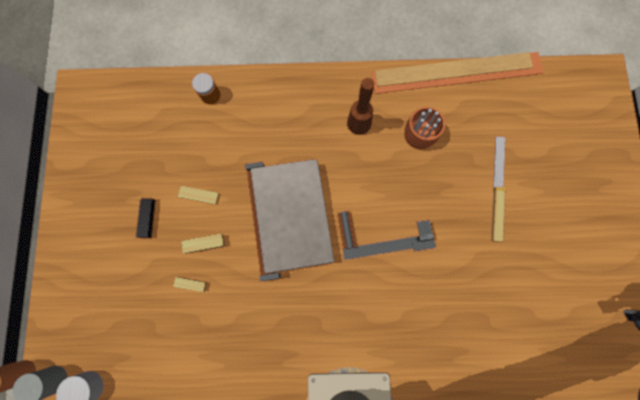

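```bash
cat > h.py <<'E'
from cell import ctrl
import cv2, numpy as np
from scipy.spatial.transform import Rotation as R
def ray(d,u,v):
    f=200/np.tan(np.radians(d["vfov"]/2))
    c=np.array([(u-d["cx"])/f,-(v-d["cy"])/f,-1.0])
    return d["T"][:3,3], d["T"][:3,:3]@c
def at(d,u,v,z):
    o,r=ray(d,u,v); return o+r*(z-o[2])/r[2]
def proj(d,p):
    f=200/np.tan(np.radians(d["vfov"]/2))
    c=d["T"][:3,:3].T@(np.asarray(p,float)-d["T"][:3,3])
    return np.array([d["cx"]+f*c[0]/-c[2], d["cy"]-f*c[1]/-c[2]])
def wristT(d,s):
    M=np.eye(4); M[:3,:3]=R.from_euler('xyz',s["tool_rot"]).as_matrix(); M[:3,3]=s["eef_pos"]
    d=dict(d); d["T"]=M@d["tool_from_camera"]; return d
def img(n):
    if n=="wrist":
        s=ctrl.read_state(); return wristT(ctrl.get_image(n),s)
    return ctrl.get_image(n)
E
python3 - <<'E'
from h import *
for c in ["top","scene"]:
  for n in ["rig","slab","slab_edge","fulcrum","fulcrum_top","keeper_lip","bar_grip","packer_mid","offcut_mid","maul","stamp_pot"]:
    try: print(c,n,[(round(b["score"],2),[int(x) for x in b["rect"]]) for b in ctrl.boxes_of(c,n)][:4])
    except Exception as e: print(n,e)
print(ctrl.read_state()["clock"])
E
```

```text
top rig [(0.6, [242, 159, 438, 281]), (0.53, [181, 236, 222, 253])]
top slab [(0.77, [248, 163, 334, 273])]
top slab_edge [(0.82, [249, 159, 331, 271])]
top fulcrum [(0.87, [338, 210, 355, 251])]
top fulcrum_top [(0.58, [337, 213, 354, 247])]
top keeper_lip [(0.65, [408, 220, 436, 248])]
top bar_grip [(0.63, [489, 140, 508, 241])]
top packer_mid [(0.96, [133, 198, 154, 239]), (0.55, [181, 237, 224, 256])]
top offcut_mid [(0.95, [177, 185, 214, 206])]
top maul [(0.78, [344, 77, 371, 137]), (0.64, [486, 142, 508, 242]), (0.61, [337, 211, 355, 249])]
top stamp_pot []
scene rig [(0.84, [216, 138, 382, 227])]
scene slab [(0.76, [293, 139, 375, 229]), (0.66, [278, 171, 295, 199])]
scene slab_edge [(0.74, [297, 141, 376, 230])]
scene fulcrum [(0.53, [276, 169, 293, 198])]
scene fulcrum_top [(0.6, [278, 172, 296, 200])]
scene keeper_lip [(0.67, [213, 181, 231, 195])]
scene bar_grip [(0.58, [136, 194, 167, 284])]
scene packer_mid [(0.72, [437, 152, 459, 186]), (0.61, [380, 131, 404, 140]), (0.58, [378, 150, 413, 168])]
scene offcut_mid [(0.53, [392, 182, 432, 194])]
scene maul [(0.89, [273, 240, 297, 289]), (0.36, [277, 171, 296, 198]), (0.26, [215, 135, 384, 230])]
scene stamp_pot [(0.82, [202, 249, 241, 291]), (0.35, [278, 171, 295, 201])]
1.25
```

Run:
```python
import cv2
t=cv2.imread("pics/top0.png"); s=cv2.imread("pics/scene0.png")
cv2.imwrite("pics/c1.png",cv2.resize(t[140:300,240:440],None,fx=4,fy=3.75*4/3.75,interpolation=cv2.INTER_CUBIC)[:600])
a=cv2.resize(t[170:300,125:235],None,fx=3.6,fy=3.6,interpolation=cv2.INTER_CUBIC)
b=cv2.resize(s[120:210,370:470],None,fx=3.6,fy=3.6,interpolation=cv2.INTER_CUBIC)
import numpy as np
H=max(a.shape[0],b.shape[0]);W=a.shape[1]+b.shape[1]
o=np.zeros((H,W,3),np.uint8);o[:a.shape[0],:a.shape[1]]=a;o[:b.shape[0],a.shape[1]:]=b
cv2.imwrite("pics/c2.png",o)
cv2.imwrite("pics/c3.png",cv2.resize(s[130:240,205:390],None,fx=4,fy=4,interpolation=cv2.INTER_CUBIC))
```

```text
(no output)
```

View pics/c1.png

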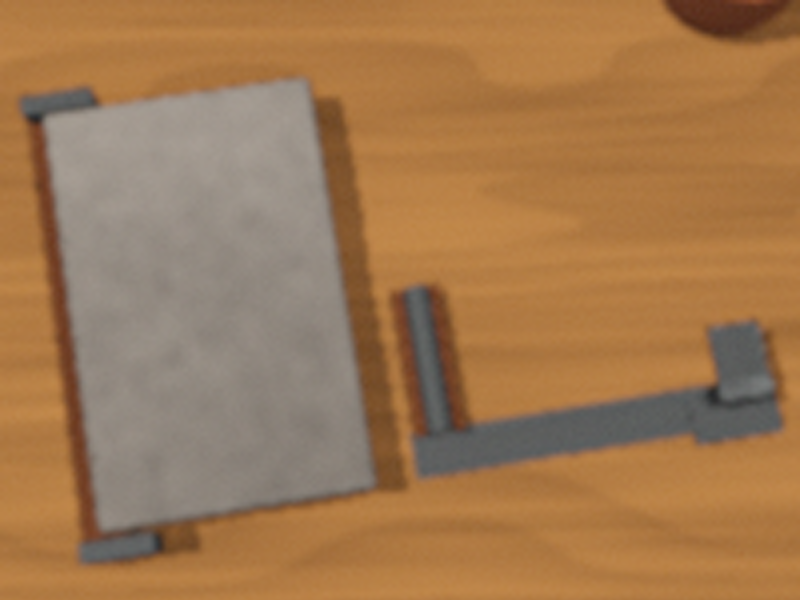

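View pics/c2.png

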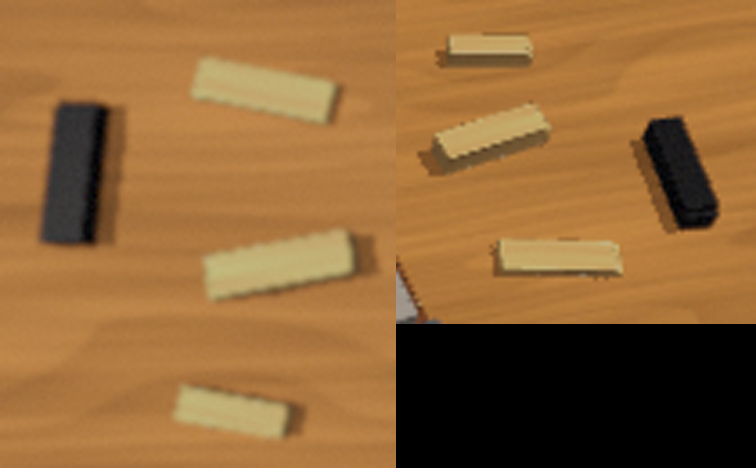

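View pics/c3.png

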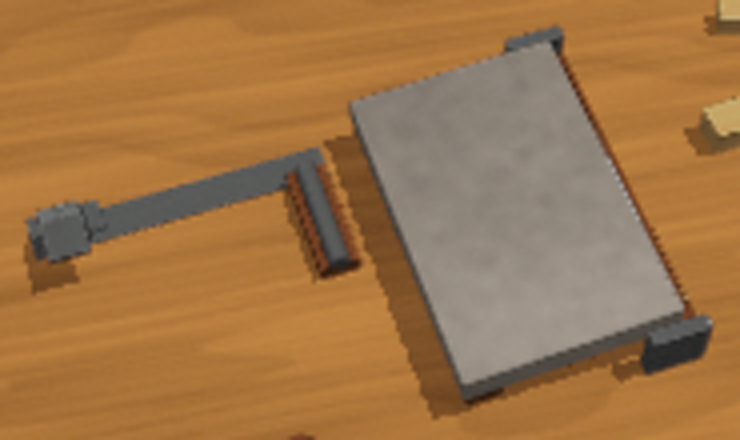

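Run:
```python
from h import *
from scipy.optimize import least_squares
top,sc=img("top"),img("scene")
th0=-0.053
def slab(x,y,z): # y from front, z up from underside, sagging; hinge y=170,z=28
    c,s=np.cos(.053),np.sin(.053); dy=y-170
    return [x,170+dy*c-z*s*1, 28+dy*s+z*c]
P=[(top,317,159.5,slab(140,0,30)),(top,334,261.5,slab(-140,0,30)),(top,251,168.75,slab(140,180,30)),(top,265,272.5,slab(-140,180,30)),
(top,343.75,212,[-10,-50,26]),(top,350,247.5,[-110,-50,26]),(top,423.4,221,[-72,-250,44]),
(sc,293,155.5,slab(-140,0,30)),(sc,320.75,227,slab(140,0,30)),(sc,343.75,140,slab(-140,180,30)),(sc,377,208,slab(140,180,30)),
(sc,280,171.25,[-110,-50,26]),(sc,291.25,195.5,[-10,-50,26])]
def w(p,q):
    c,s=np.cos(p[2]),np.sin(p[2]); return [p[0]+c*q[0]-s*q[1],p[1]+s*q[0]+c*q[1],q[2]]
def f(p): return np.concatenate([proj(d,w(p,q))-[u,v] for d,u,v,q in P])
r=least_squares(f,[450,0,0.1],x_scale=[100,100,.1],loss='soft_l1')
print(r.x,np.degrees(r.x[2])); print(f(r.x).reshape(-1,2).round(1))
np.save("rig.npy",r.x)
for n,q in dict(ful=[-60,-50,26],lip=[-86,-250,38],mouth=[60,0,0],edge=[0,0,19]).items(): print(n,np.round(w(r.x,q),1))
# objs
for nm,(u,v) in dict(packer=(203,243),off=(198,195),small=(190,284)).items(): print(nm,at(top,u,v,28 if nm=="packer" else 14).round(0))
print("bar", at(top,499,140,6).round(0),at(top,499,187,14).round(0),at(top,499,241,22).round(0))
# scene
print("bar scene", at(sc,157,195,22).round(0),at(sc,143,286,6).round(0))
print("packer sc",at(sc,396,156,28).round(0))
for nm in ["maul","stamp_pot"]:
  pass
print(at(top,360,125,10),at(top,425,130,100),ctrl.read_state()["clock"])
```

```text
[5.23140781e+02 4.84041035e+01 1.35620470e-01] 7.770480534968341
[[-0.4 -1.1]
 [-0.4 -0.1]
 [-0.7 -1. ]
 [-1.1  0.1]
 [-0.5 -1.2]
 [-0.4  0. ]
 [-0.8 -0.3]
 [-2.1 -0.1]
 [-1.6 -0.3]
 [-2.2 -0.4]
 [-1.6 -0.4]
 [-0.1 -0.9]
 [-2.4 -0.9]]
ful [470.5  -9.2  26. ]
lip [ 471.7 -210.9   38. ]
mouth [582.6  56.5   0. ]
edge [523.1  48.4  19. ]
packer [442. 374.  28.]
off [576. 397.  14.]
small [335. 409.  14.]
bar [ 716. -451.    6.] [ 578. -433.   14.] [ 429. -413.   22.]
bar scene [ 435. -413.   22.] [ 723. -452.    6.]
packer sc [442. 378.  28.]
[770.62057305 -59.66038096  10.        ] [ 715.0641131  -217.82859842  100.        ] 1.35
```

Candidates for the packer (top image): pale block (203,243), which is large with a thick side face and long shadow; pale (198,195), same outline but thin, so the offcut; pale small one (190,284), a decoy; black (146,218), to be left alone. (203,243) fits. The enlarged crop confirms it is tall and the largest pale one. The bar lies at (499,140)–(499,241) with its handle towards the robot.

Now I'll hover over the bar handle.

```bash
cat >> h.py <<'E'
try: RIG=np.load("rig.npy")
except Exception: RIG=None
def w(q,p=None):
    p=RIG if p is None else p
    c,s=np.cos(p[2]),np.sin(p[2]); return np.array([p[0]+c*q[0]-s*q[1],p[1]+s*q[0]+c*q[1],q[2]])
def rig(q):
    p=RIG;c,s=np.cos(p[2]),np.sin(p[2]);d=np.asarray(q,float)-[p[0],p[1],0]
    return np.array([c*d[0]+s*d[1],-s*d[0]+c*d[1],d[2]])
def down(yawdeg): return R.from_euler('xyz',[np.pi,0,np.radians(yawdeg)])
def plan(pos,rot):
    s=ctrl.read_state(); R0=R.from_euler('xyz',s["tool_rot"])
    d=R0.inv().apply(np.asarray(pos)-s["eef_pos"])/40; rv=np.degrees((R0.inv()*rot).as_rotvec())
    print("t=%.2f"%s["clock"],"ROW: "," ".join("%.3f"%x for x in d)," "," ".join("%.2f"%x for x in rv), "F",s["force"].round(1),"w",round(s["width"],1))
def rs():
    s=ctrl.read_state(); print("t=%.2f"%s["clock"],"pos",s["eef_pos"].round(1),"rig",rig(s["eef_pos"]).round(1),"rpy",np.degrees(s["tool_rot"]).round(1),"F",s["force"].round(1),"w",round(s["width"],1)); return s
E
python3 - <<'E'
from h import *
plan([570,-431,200],down(-97.5))
E
```

```text
t=1.35 ROW:  -0.393 -8.226 0.784   -0.00 -0.00 32.98 F [ 0.1 -0.9  0.3] w 85.6
```

```bash
python3 -m creep '-0.4 -8.22 0.78 0 0 33 0;-0.4 -8.22 0.78 0 0 33 0;-0.4 -8.22 0.78 0 0 33 0;-0.4 -8.22 0.78 0 0 33 0;-0.4 -8.22 0.78 0 0 33 0;-0.4 -8.22 0.78 0 0 33 0;-0.4 -8.22 0.78 0 0 33 0;-0.4 -8.22 0.78 0 0 33 0;-0.4 -8.22 0.78 0 0 33 0;-0.4 -8.22 0.78 0 0 33 0'
python3 - <<'E'
from h import *
rs(); d=img("wrist"); cv2.imwrite("pics/w1.png",d["img"][:,:,::-1]); np.save("w1.npy",d["T"])
r=ctrl.cut_out("wrist","bar_grip"); print([(x["score"],x["rect"]) for x in r])
rs()
E
```

```text
clock: 2.18
eef_pos: [572.8, -427.2, 199.0]
tool_rot: [-3.141, 0.002, -1.696]
force: [-0.7, -0.4, -0.3]
width: 85.3
t=2.18 pos [ 572.8 -427.2  199. ] rig [ -15.1 -478.   199. ] rpy [-1.80e+02  1.00e-01 -9.71e+01] F [-0.7 -0.4 -0.3] w 85.3
[(0.91, [308.1, 16.0, 342.1, 302.3])]
t=2.28 pos [ 568.7 -431.5  199.9] rig [ -19.8 -481.7  199.9] rpy [ 1.799e+02 -1.000e-01 -9.750e+01] F [-0.9 -0.2 -0.7] w 85.3
```

View pics/w1.png

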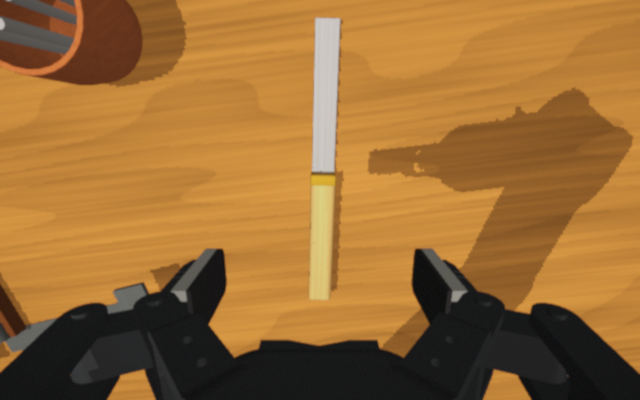

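The wrist view shows the bar from its tip (327,17) through the handle joint (322,180) to its rear end (319,300). I'll measure it once more now that the arm has settled.

Run:
```python
from h import *
d=img("wrist"); r=ctrl.cut_out("wrist","bar_grip")[0]
ys,xs=np.nonzero(r["pixels"]); print(r["rect"])
# centre line on rows
def row(v): return xs[abs(ys-v)<=2].mean()
top=r["rect"][1]; bot=r["rect"][3]
a=at(d,row(top+30),top+30,6); b=at(d,row(230),230,22); c=at(d,row(bot-15),bot-15,22)
tip=at(d,row(top+3),top,6); rear=at(d,row(bot-3),bot,22)
print(tip,rear,np.linalg.norm((tip-rear)[:2]))
t=(tip-rear)[:2]; yaw=np.degrees(np.arctan2(t[1],t[0])); print("yaw",yaw, np.degrees(np.arctan2(*(b-c)[1::-1])))
u=t/np.linalg.norm(t); m=(tip+rear)[:2]/2; grip=m+u*(-25)
print("grip",grip)
plan([*grip,60],down(yaw-90)); plan([*grip,3],down(yaw-90))
```

```text
[303.2, 12.3, 332.6, 297.0]
[ 726.03403774 -453.37200709    6.        ] [ 429.56385347 -408.21715949   22.        ] 299.88919690948046
yaw -8.660062992899757 -7.878429424737662
grip [ 553.08396859 -427.030289  ]
t=2.38 ROW:  -0.096 0.380 3.511   0.04 -0.07 0.98 F [-0.6  0.3  0.4] w 85.5
t=2.38 ROW:  -0.098 0.379 4.936   0.04 -0.07 0.98 F [-0.6  0.3  0.4] w 85.5
```

```bash
python3 -m creep '-0.1 0.38 2 0 0 1 0;-0.1 0.38 3.5 0 0 1 0;-0.1 0.38 4.5 0 0 1 0.2;-0.1 0.38 4.92 0 0 1 0.3;-0.1 0.38 4.92 0 0 1 0.4;-0.1 0.38 4.92 0 0 1 0.5;-0.1 0.38 4.92 0 0 1 1;-0.1 0.38 4.92 0 0 1 1;-0.1 0.38 4.92 0 0 1 1;-0.1 0.38 4.92 0 0 1 1'; python3 -c "from h import *; rs()"
```

```text
clock: 3.22
eef_pos: [554.3, -425.3, 3.5]
tool_rot: [3.141, -0.0, -1.72]
force: [-0.4, -0.4, -2.4]
width: 24.5
t=3.22 pos [ 554.3 -425.3    3.5] rig [ -33.2 -473.6    3.5] rpy [180.   -0.  -98.6] F [-0.4 -0.4 -2.4] w 24.5
```

```bash
cat >> h.py <<'E'
OFF=3.5; S=174.0
def barpose(tip, xk, slope, xf=-60, back=0, up=0):
    """tip: rig y of tip underside; bar passes ridge at x=xf,y=-50, at x=xk,y=-250; slope deg down to tip; tangent on ridge"""
    h=np.array([xf-xk,200.0,0]); h/=np.linalg.norm(h)
    a=np.radians(slope); bx=h*np.cos(a)+np.array([0,0,-np.sin(a)]); 
    by=np.cross([0,0,1.],h); bz=np.cross(bx,by)
    # underside line height above ridge centre
    c=np.array([xf,-50,17.0])+bz*9   # contact
    L=(tip-c[1])/bx[1]; tp=c+bx*L
    tcp=tp-bx*(S+back)+bz*(OFF+up)
    c,s=np.cos(RIG[2]),np.sin(RIG[2]); Rz=np.array([[c,-s,0],[s,c,0],[0,0,1]])
    M=Rz@np.column_stack([-by,-bx,-bz])
    return w(tcp), R.from_matrix(M), tp
E
python3 - <<'E'
from h import *
p,r,tp=barpose(20,-48,0); print(p,tp)
plan([500,-190,170],r)
E
```

```text
[ 490.63521023 -111.14348363   29.5       ] [-64.2  20.   26. ]
t=3.22 ROW:  -5.614 2.220 -4.160   0.02 0.03 -109.77 F [-0.4 -0.4 -2.4] w 24.5
```

```bash
python3 -m creep '0 0 -1 0 0 0 1;0 0 -2 0 0 0 1;0 0 -3 0 0 0 1;-0.7 0.3 -4 0 0 -7 1;-1.4 0.6 -4.1 0 0 -14 1;-2.1 0.9 -4.16 0 0 -21 1;-2.8 1.2 -4.16 0 0 -28 1;-3.5 1.5 -4.16 0 0 -35 1;-4.2 1.8 -4.16 0 0 -42 1;-5 2 -4.16 0 0 -49 1'
python3 - <<'E'
from h import *
p,r,tp=barpose(20,-48,0); plan([500,-190,170],r)
E
```

```text
clock: 4.05
eef_pos: [503.5, -214.8, 170.1]
tool_rot: [3.14, 0.0, -0.86]
force: [1.2, -0.2, -3.9]
width: 25.0
t=4.05 ROW:  -0.526 -0.338 0.002   0.06 0.05 -60.48 F [ 1.2 -0.2 -3.9] w 25.0
```

```bash
python3 -m creep '-0.1 -0.1 0 0 0 -7 1;-0.2 -0.1 0 0 0 -14 1;-0.3 -0.2 0 0 0 -21 1;-0.4 -0.3 0 0 0 -28 1;-0.5 -0.34 0 0 0 -35 1;-0.53 -0.34 0 0 0 -42 1;-0.53 -0.34 0 0 0 -49 1;-0.53 -0.34 0 0 0 -56 1;-0.53 -0.34 0 0 0 -61 1;-0.53 -0.34 0 0 0 -61 1'
python3 - <<'E'
from h import *
rs(); d=img("wrist"); cv2.imwrite("pics/w2.png",d["img"][:,:,::-1]); rs()
for q in ([-10,-50,26],[-110,-50,26],[-72,-233,44],[-72,-267,44],[-140,0,19],[140,0,19]): print(q,proj(d,w(q)).round(0))
E
```

```text
clock: 4.88
eef_pos: [501.6, -190.6, 169.8]
tool_rot: [-3.141, 0.0, 0.202]
force: [-0.6, -0.8, -5.0]
width: 24.5
t=4.88 pos [ 501.6 -190.6  169.8] rig [ -53.7 -233.8  169.8] rpy [-180.     0.    11.6] F [-0.6 -0.8 -5. ] w 24.5
t=4.93 pos [ 501.7 -190.5  169.8] rig [ -53.6 -233.9  169.8] rpy [-180.     0.    11.3] F [-0.6  0.1 -3.9] w 24.6
[-10, -50, 26] [389. -36.]
[-110, -50, 26] [262. -46.]
[-72, -233, 44] [298. 190.]
[-72, -267, 44] [296. 226.]
[-140, 0, 19] [ 225. -122.]
[140, 0, 19] [589. -92.]
```

View pics/w2.png

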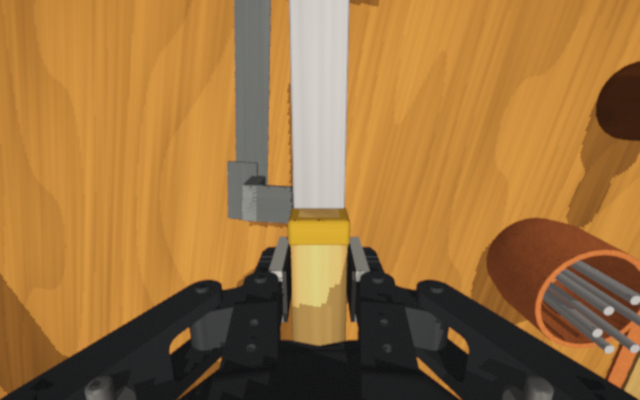

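```bash
python3 -m creep '1 -0.5 -0.5 0 0 0 1;2 -1 -1 0 0 0 1;2.6 -1.2 -1.5 0 0 0 1;2.6 -1.2 -1.5 0 0 0 1;2.6 -1.2 -1.5 0 0 0 1;2.6 -1.2 -1.5 0 0 0 1'
python3 - <<'E'
from h import *
rs(); d=img("wrist"); cv2.imwrite("pics/w3.png",d["img"][:,:,::-1]); np.save("w3T.npy",d["T"]); rs()
for q in ([-10,-50,26],[-110,-50,26],[-72,-233,44],[-72,-267,44],[-140,0,19],[140,0,19]): print(q,proj(d,w(q)).round(0))
E
```

```text
clock: 5.43
eef_pos: [594.0, -122.4, 229.6]
tool_rot: [3.141, 0.001, 0.199]
force: [-0.3, -0.4, -5.4]
width: 24.8
t=5.43 pos [ 594.  -122.4  229.6] rig [  47.1 -178.8  229.6] rpy [1.80e+02 1.00e-01 1.14e+01] F [-0.3 -0.4 -5.4] w 24.8
t=5.48 pos [ 593.  -123.3  229. ] rig [  46.  -179.6  229. ] rpy [180.    0.2  11.4] F [-0.1 -0.9 -3.7] w 25.0
[-10, -50, 26] [271.  46.]
[-110, -50, 26] [171.  39.]
[-72, -233, 44] [209. 219.]
[-72, -267, 44] [209. 247.]
[-140, 0, 19] [140. -17.]
[140, 0, 19] [423.   3.]
```

View pics/w3.png

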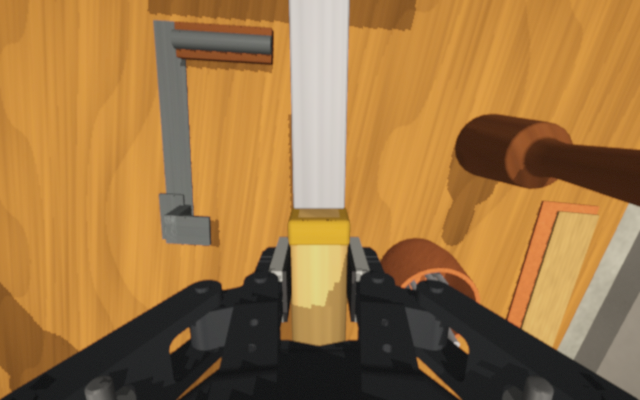

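Run:
```python
from h import *
rs(); d=img("wrist"); s=ctrl.read_state()
a=cv2.resize(d["img"][0:130,130:290,::-1],None,fx=4,fy=4,interpolation=cv2.INTER_CUBIC)
cv2.imwrite("pics/w4.png",a); np.save("w4T.npy",d["T"])
b=cv2.resize(d["img"][180:260,130:290,::-1],None,fx=4,fy=4,interpolation=cv2.INTER_CUBIC)
cv2.imwrite("pics/w4b.png",b)
for q in ([-10,-50,26],[-110,-50,26],[-72,-233,44],[-72,-267,44],[-140,0,19],[140,0,19]): print(q,proj(d,w(q)).round(1))
```

```text
t=5.48 pos [ 593.  -123.3  229. ] rig [  46.  -179.6  229. ] rpy [180.    0.2  11.4] F [-0.1 -0.9 -3.7] w 25.0
[-10, -50, 26] [271.7  45.6]
[-110, -50, 26] [172.1  38.8]
[-72, -233, 44] [209.7 219. ]
[-72, -267, 44] [210.6 247.2]
[-140, 0, 19] [141.4 -17.7]
[140, 0, 19] [424.8   2.3]
```

View pics/w4.png

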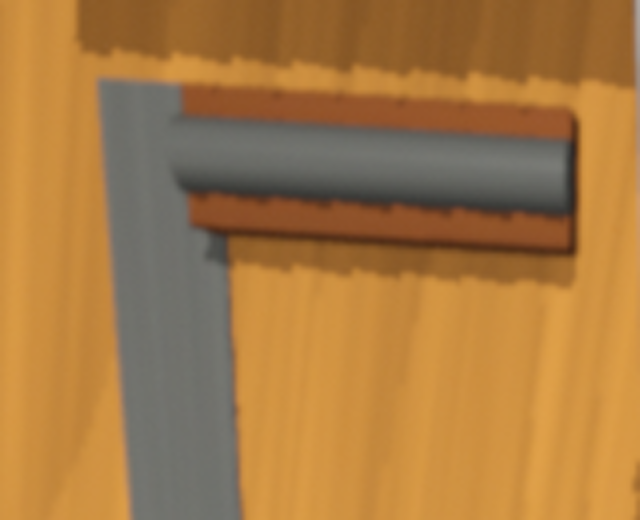

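View pics/w4b.png

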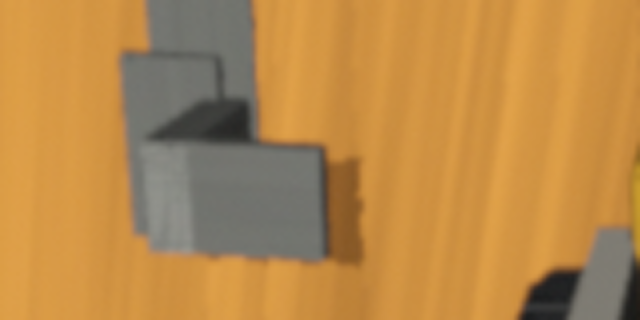

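```bash
python3 - <<'E'
from h import *
p=np.load("rig.npy"); c,s=np.cos(p[2]),np.sin(p[2]); p[0]+=c*1-s*2; p[1]+=s*1+c*2; np.save("rig.npy",p)
E
python3 - <<'E'
from h import *
p,r,tp=barpose(20,-48,19,back=45,up=40); print(rig(p)); plan(p,r)
E
```

```text
[ -52.6463966  -172.56005662  114.80179076]
t=5.53 ROW:  -2.406 -0.388 2.857   -18.98 0.15 0.17 F [ 0.7 -0.7 -4.6] w 24.3
```

```bash
python3 -m creep '-0.8 -0.1 0 -5 0 0 1;-1.6 -0.2 0.5 -10 0 0 1;-2.4 -0.39 1.2 -15 0.1 0.2 1;-2.4 -0.39 2 -19 0.1 0.2 1;-2.4 -0.39 2.6 -19 0.1 0.2 1;-2.4 -0.39 2.86 -19 0.1 0.2 1;-2.4 -0.39 2.86 -19 0.1 0.2 1;-2.4 -0.39 2.86 -19 0.1 0.2 1'
python3 - <<'E'
from h import *
rs()
p,r,tp=barpose(20,-48,19,back=45,up=2); print(rig(p)); plan(p,r)
p,r,tp=barpose(20,-48,19,back=0,up=2); print(rig(p)); plan(p,r)
E
```

```text
clock: 6.2
eef_pos: [496.6, -126.9, 115.0]
tool_rot: [2.81, -0.001, 0.196]
force: [0.3, 0.6, -4.5]
width: 24.7
t=6.20 pos [ 496.6 -126.9  115. ] rig [ -51.  -172.1  115. ] rpy [161.   -0.   11.2] F [ 0.3  0.6 -4.5] w 24.7
[ -51.90543375 -184.90943758   78.87208489]
t=6.20 ROW:  -0.041 0.006 0.957   -0.00 -0.05 0.01 F [ 0.3  0.6 -4.5] w 24.7
[ -54.45375105 -142.43748251   64.22151794]
t=6.20 ROW:  -0.041 -1.119 0.957   -0.00 -0.05 0.01 F [ 0.3  0.6 -4.5] w 24.7
```

```bash
python3 -m creep '-0.04 0 0.4 0 0 0 1;-0.04 0 0.7 0 0 0 1;-0.04 0 0.95 0 0 0 1;-0.04 0 0.95 0 0 0 1;-0.04 0 0.95 0 0 0 1'
python3 - <<'E'
from h import *
rs(); d=img("wrist"); cv2.imwrite("pics/w5.png",d["img"][:,:,::-1])
d=img("scene"); cv2.imwrite("pics/s5.png",cv2.resize(d["img"][120:240,190:390,::-1],None,fx=4,fy=4,interpolation=cv2.INTER_CUBIC))
p,r,tp=barpose(20,-48,19,back=0,up=2); print(rig(p)); plan(p,r)
E
```

```text
clock: 6.62
eef_pos: [498.6, -139.7, 80.2]
tool_rot: [2.81, -0.004, 0.195]
force: [-0.1, 0.2, -4.6]
width: 24.7
t=6.62 pos [ 498.6 -139.7   80.2] rig [ -50.7 -185.1   80.2] rpy [161.   -0.2  11.2] F [-0.1  0.2 -4.6] w 24.7
[ -54.45375105 -142.43748251   64.22151794]
t=6.72 ROW:  -0.044 -1.130 0.040   0.00 -0.26 -0.04 F [-0.4  0.6 -3.9] w 24.8
```

View pics/w5.png

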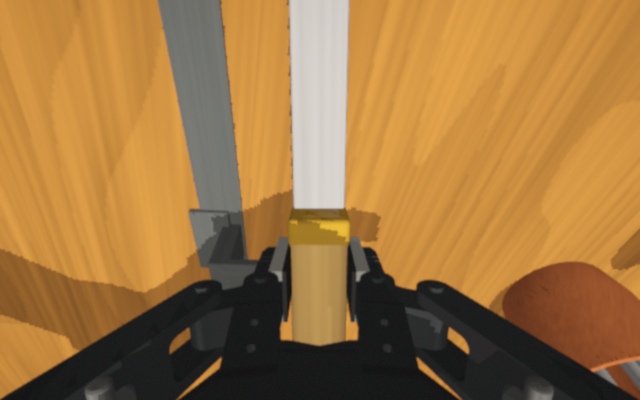

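View pics/s5.png

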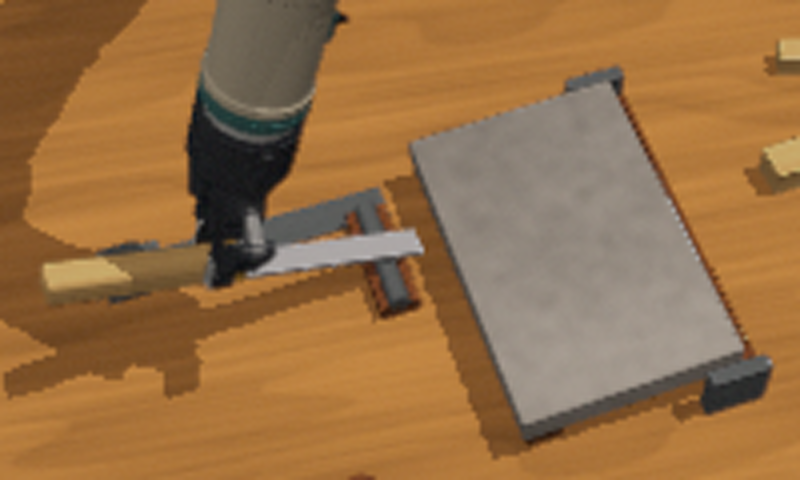

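The blade tip lies just past the ridge, and the bar is in the middle of the fulcrum. Push it in.

```bash
python3 -m creep '-0.04 -0.3 0.06 0 0 0 1;-0.04 -0.6 0.06 0 0 0 1;-0.04 -0.9 0.06 0 0 0 1;-0.04 -1.13 0.06 0 0 0 1;-0.04 -1.13 0.06 0 0 0 1;-0.04 -1.13 0.06 0 0 0 1'
python3 - <<'E'
from h import *
rs(); d=img("scene"); cv2.imwrite("pics/s6.png",cv2.resize(d["img"][120:240,190:390,::-1],None,fx=4,fy=4,interpolation=cv2.INTER_CUBIC))
for sl in (14,8,2,-3,-5.5):
    p,r,tp=barpose(20,-48,sl); print(sl,rig(p).round(1),end=' '); plan(p,r)
E
```

```text
clock: 7.22
eef_pos: [489.0, -97.6, 62.9]
tool_rot: [2.81, -0.003, 0.198]
force: [-0.6, -1.2, -3.5]
width: 24.6
t=7.22 pos [489.  -97.6  62.9] rig [ -54.5 -142.1   62.9] rpy [161.   -0.2  11.4] F [-0.6 -1.2 -3.5] w 24.6
14 [ -54.1 -147.7   54.3] t=7.27 ROW:  0.007 0.044 0.245   5.04 -0.19 0.04 F [ 1.7 -0.8 -3.9] w 24.7
8 [ -53.9 -151.5   43.9] t=7.27 ROW:  0.006 0.050 0.521   11.04 -0.18 0.05 F [ 1.7 -0.8 -3.9] w 24.7
2 [ -53.8 -153.5   33.1] t=7.27 ROW:  0.006 0.008 0.792   17.04 -0.18 0.06 F [ 1.7 -0.8 -3.9] w 24.7
-3 [ -53.8 -153.6   24.1] t=7.27 ROW:  0.005 -0.062 1.007   22.04 -0.18 0.07 F [ 1.7 -0.8 -3.9] w 24.7
-5.5 [ -53.8 -153.2   19.6] t=7.27 ROW:  0.005 -0.108 1.110   24.54 -0.18 0.07 F [ 1.7 -0.8 -3.9] w 24.7
```

View pics/s6.png

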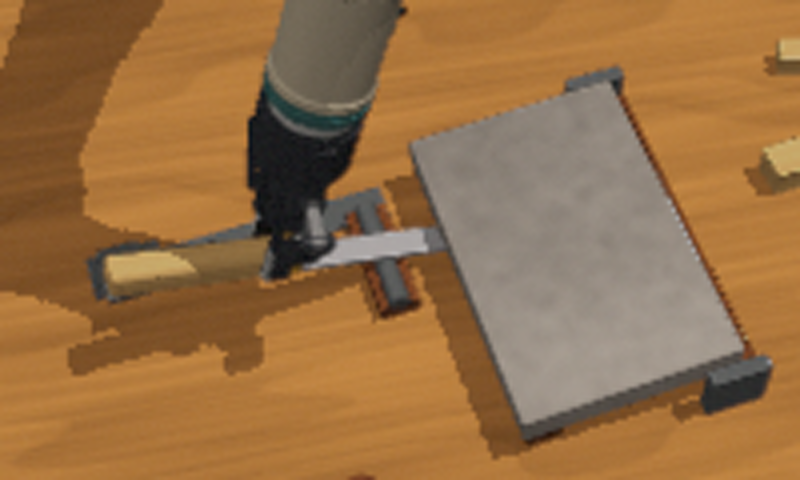

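```bash
python3 -m creep '0 0.02 0.12 2.5 0 0 1;0 0.044 0.245 5 0 0 1;0 0.05 0.38 8 0 0 1;0 0.05 0.52 11 0 0 1;0 0.03 0.66 14 0 0 1;0 0.01 0.79 17 0 0 1;0 0.01 0.79 17 0 0 1'
python3 - <<'E'
from h import *
rs()
for sl in (-3,-5.5):
    p,r,tp=barpose(20,-48,sl); print(sl,rig(p).round(1),end=' '); plan(p,r)
E
```

```text
clock: 7.85
eef_pos: [490.3, -109.2, 32.5]
tool_rot: [3.112, -0.003, 0.192]
force: [-0.9, 5.5, 3.4]
width: 24.5
t=7.85 pos [ 490.3 -109.2   32.5] rig [ -54.8 -153.7   32.5] rpy [178.3  -0.2  11. ] F [-0.9  5.5  3.4] w 24.5
-3 [ -53.8 -153.6   24.1] t=7.85 ROW:  0.025 -0.007 0.210   4.69 -0.20 -0.20 F [-0.9  5.5  3.4] w 24.5
-5.5 [ -53.8 -153.2   19.6] t=7.85 ROW:  0.025 -0.020 0.322   7.19 -0.20 -0.20 F [-0.9  5.5  3.4] w 24.5
```

```bash
python3 -m creep '0.02 0 0.1 2.3 0 0 1;0.02 0 0.21 4.7 0 0 1;0.02 -0.02 0.33 7.2 0 0 1;0.02 -0.02 0.34 7.5 0 0 1;0.02 -0.02 0.34 7.5 0 0 1'
python3 - <<'E'
from h import *
s=rs(); d=img("scene"); cv2.imwrite("pics/s7.png",cv2.resize(d["img"][120:240,190:390,::-1],None,fx=4,fy=4,interpolation=cv2.INTER_CUBIC))
d=img("wrist"); cv2.imwrite("pics/w7.png",d["img"][:,:,::-1])
# rear of handle height: 
R0=R.from_euler('xyz',s["tool_rot"]).as_matrix()
for y in (88,96,124): print(y,rig(s["eef_pos"]+R0@np.array([0,y,OFF])).round(1),rig(s["eef_pos"]+R0@np.array([0,y,OFF-22])).round(1))
for xk in (-58,-68,-78,-87):
    p,r,tp=barpose(20,xk,-5.8); plan(p,r)
E
```

```text
clock: 8.27
eef_pos: [491.0, -110.0, 19.9]
tool_rot: [-3.046, -0.002, 0.194]
force: [-2.3, 0.7, 9.3]
width: 24.5
t=8.27 pos [ 491.  -110.    19.9] rig [ -54.3 -154.6   19.9] rpy [-1.745e+02 -1.000e-01  1.110e+01] F [-2.3  0.7  9.3] w 24.5
88 [ -49.2 -241.8    8. ] [ -49.1 -243.8   29.9]
96 [ -48.7 -249.7    7.2] [ -48.6 -251.8   29.1]
124 [ -47.1 -277.5    4.6] [ -47.  -279.6   26.5]
t=8.37 ROW:  -0.115 -0.034 0.030   0.41 0.19 2.83 F [-2.4  1.   7.9] w 24.5
t=8.37 ROW:  -0.244 -0.045 0.031   0.41 0.47 5.68 F [-2.4  1.   7.9] w 24.5
t=8.37 ROW:  -0.370 -0.066 0.032   0.40 0.75 8.52 F [-2.4  1.   7.9] w 24.5
t=8.37 ROW:  -0.482 -0.094 0.034   0.40 1.00 11.06 F [-2.4  1.   7.9] w 24.5
```

View pics/s7.png

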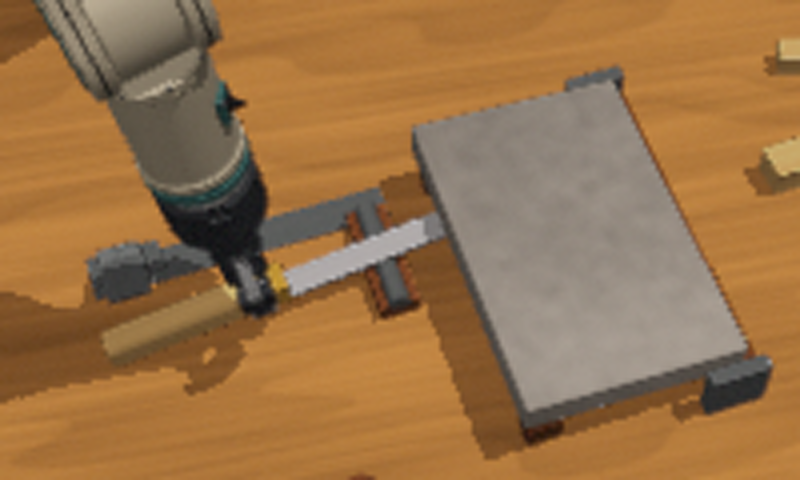

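View pics/w7.png

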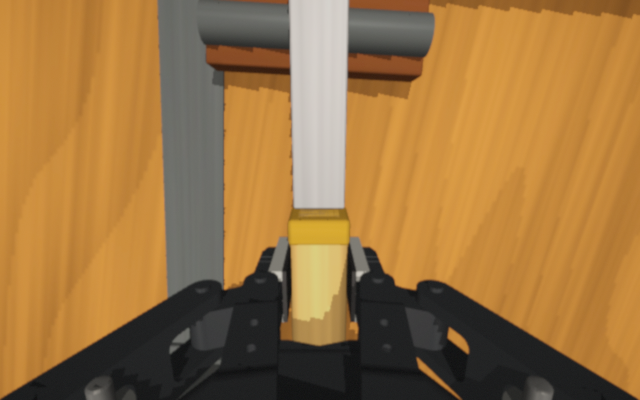

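```bash
python3 -m creep '-0.05 -0.02 0.03 0.4 0.1 1.4 1;-0.115 -0.035 0.03 0.4 0.2 2.8 1;-0.18 -0.04 0.03 0.4 0.3 4.2 1;-0.245 -0.045 0.03 0.4 0.5 5.7 1;-0.31 -0.055 0.03 0.4 0.6 7.1 1;-0.37 -0.066 0.03 0.4 0.7 8.5 1;-0.43 -0.08 0.03 0.4 0.9 9.8 1;-0.48 -0.09 0.03 0.4 1 11 1;-0.48 -0.09 0.03 0.4 1 11 1;-0.48 -0.09 0.03 0.4 1 11 1'
python3 - <<'E'
from h import *
s=rs(); d=img("scene"); cv2.imwrite("pics/s8.png",cv2.resize(d["img"][120:240,190:390,::-1],None,fx=4,fy=4,interpolation=cv2.INTER_CUBIC))
R0=R.from_euler('xyz',s["tool_rot"]).as_matrix()
for y in (88,96,124): print(y,rig(s["eef_pos"]+R0@np.array([0,y,OFF])).round(1),rig(s["eef_pos"]+R0@np.array([0,y,OFF-22])).round(1))
for sl in (-4.5,-3.2,-2.5):
    p,r,tp=barpose(20,-87,sl); plan(p,r)
E
```

```text
clock: 9.2
eef_pos: [470.1, -112.4, 19.3]
tool_rot: [-3.045, 0.002, 0.007]
force: [-4.5, -6.1, 9.0]
width: 24.5
t=9.20 pos [ 470.1 -112.4   19.3] rig [ -75.3 -154.2   19.3] rpy [-1.745e+02  1.000e-01  4.000e-01] F [-4.5 -6.1  9. ] w 24.5
88 [ -86.5 -240.7    7.3] [ -86.7 -242.8   29.2]
96 [ -87.5 -248.6    6.5] [ -87.8 -250.7   28.4]
124 [ -91.1 -276.2    3.8] [ -91.4 -278.3   25.7]
t=9.25 ROW:  0.030 -0.058 -0.048   -1.05 0.14 0.28 F [-3.7 -5.3  9.2] w 24.8
t=9.25 ROW:  0.030 -0.059 -0.106   -2.35 0.14 0.28 F [-3.7 -5.3  9.2] w 24.8
t=9.25 ROW:  0.030 -0.061 -0.138   -3.05 0.13 0.28 F [-3.7 -5.3  9.2] w 24.8
```

View pics/s8.png

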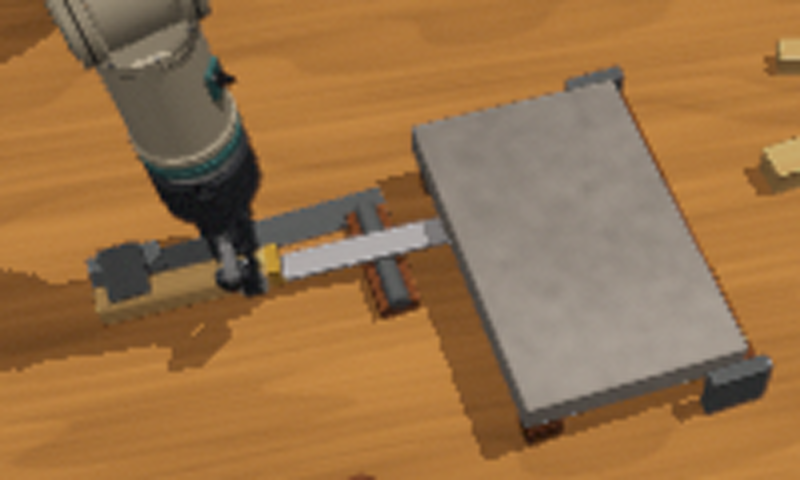

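The handle is under the lip. Ease it up against the lip.

```bash
python3 -m creep '0 -0.02 -0.02 -0.5 0 0 1;0.01 -0.04 -0.05 -1 0 0 1;0.01 -0.04 -0.07 -1.6 0 0 1;0.01 -0.04 -0.1 -2.3 0 0 1;0.01 -0.04 -0.14 -3 0 0 1;0.01 -0.04 -0.16 -3.4 0 0 1;0.01 -0.04 -0.16 -3.4 0 0 1'
python3 - <<'E'
from h import *
s=rs()
R0=R.from_euler('xyz',s["tool_rot"]).as_matrix()
for y in (96,): print(y,rig(s["eef_pos"]+R0@np.array([0,y,OFF])).round(1),rig(s["eef_pos"]+R0@np.array([0,y,OFF-22])).round(1))
E
```

```text
clock: 9.83
eef_pos: [469.6, -112.8, 23.8]
tool_rot: [-3.105, 0.005, 0.004]
force: [-0.5, -10.0, -14.3]
width: 24.8
t=9.83 pos [ 469.6 -112.8   23.8] rig [ -75.8 -154.5   23.8] rpy [-177.9    0.3    0.2] F [ -0.5 -10.  -14.3] w 24.8
96 [ -88.4 -249.5   16.8] [ -88.4 -250.3   38.8]
```

```bash
python3 -m creep '0 0.02 0.03 0.7 0 0 1;0 0.02 0.03 0.7 0 0 1;0 0.02 0.03 0.7 0 0 0.8;0 0.02 0.03 0.7 0 0 0.45;0 0.02 0.03 0.7 0 0 0.45;0 0.02 0.03 0.7 0 0 0.45;0 0.02 0.03 0.7 0 0 0.4'
python3 - <<'E'
from h import *
s=rs()
d=img("scene"); cv2.imwrite("pics/s9.png",cv2.resize(d["img"][120:240,190:390,::-1],None,fx=4,fy=4,interpolation=cv2.INTER_CUBIC))
E
```

```text
clock: 10.42
eef_pos: [472.8, -108.2, 23.8]
tool_rot: [-3.086, -0.002, 0.004]
force: [0.0, -0.8, -0.2]
width: 51.6
t=10.42 pos [ 472.8 -108.2   23.8] rig [ -72.  -150.4   23.8] rpy [-1.768e+02 -1.000e-01  2.000e-01] F [ 0.  -0.8 -0.2] w 51.6
```

View pics/s9.png

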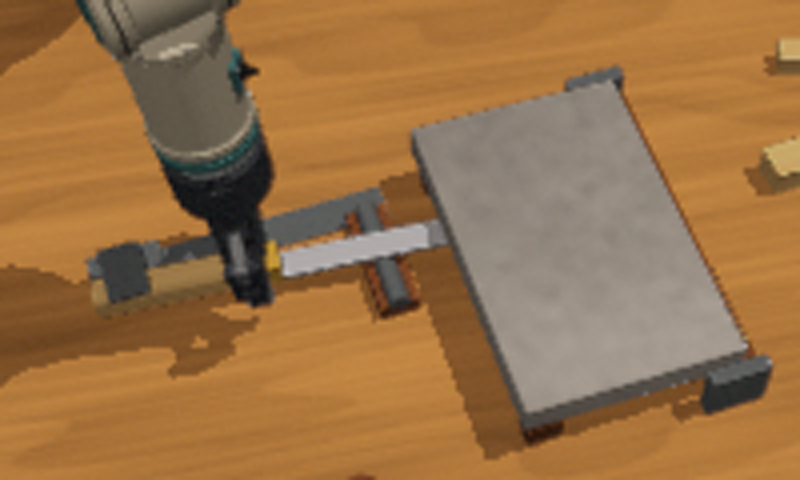

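```bash
python3 -m creep '0 0 -0.5 0 0 0 0.4;0 0 -1.5 0 0 0 0.4;0 0 -2.5 0 0 0 0.2;0 0 -3.5 0 0 0 0;0 0 -4.5 -1 0 -2 0;0 0 -4.6 -3 0 -5 0'
python3 - <<'E'
from h import *
s=rs()
d=img("scene"); cv2.imwrite("pics/s10.png",cv2.resize(d["img"][120:240,190:390,::-1],None,fx=4,fy=4,interpolation=cv2.INTER_CUBIC))
plan([444,340,215],down(15))
E
```

```text
clock: 10.97
eef_pos: [476.1, -119.9, 213.2]
tool_rot: [3.14, -0.014, 0.09]
force: [0.9, 0.6, 0.8]
width: 85.6
t=10.97 pos [ 476.1 -119.9  213.2] rig [ -70.3 -162.4  213.2] rpy [179.9  -0.8   5.2] F [0.9 0.6 0.8] w 85.6
t=11.02 ROW:  0.330 -11.464 -0.098   0.15 -0.68 -9.46 F [0.1 0.8 0.8] w 85.6
```

View pics/s10.png

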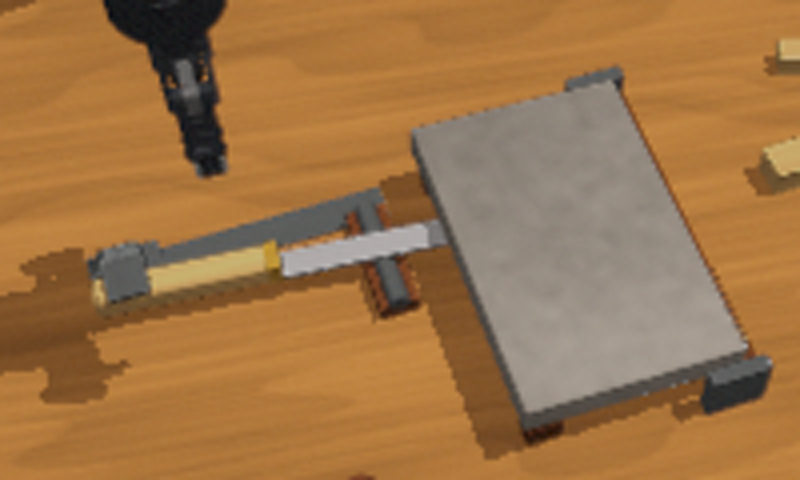

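The bar is hooked and the slab is up. Now to the packer.

```bash
python3 -m creep '0.1 -1 -0.1 0 0 -2 0;0.2 -2 -0.1 0 -0.7 -5 0;0.33 -3 -0.1 0 -0.7 -9.5 0;0.33 -4 -0.1 0 -0.7 -9.5 0;0.33 -5 -0.1 0 -0.7 -9.5 0;0.33 -6 -0.1 0 -0.7 -9.5 0;0.33 -7 -0.1 0 -0.7 -9.5 0;0.33 -8 -0.1 0 -0.7 -9.5 0;0.33 -9 -0.1 0 -0.7 -9.5 0;0.33 -10 -0.1 0 -0.7 -9.5 0'
python3 - <<'E'
from h import *
plan([442,330,215],down(15))
E
```

```text
clock: 11.85
eef_pos: [447.5, 282.8, 211.5]
tool_rot: [-3.138, 0.011, 0.257]
force: [0.6, -0.2, 0.4]
width: 85.1
t=11.85 ROW:  0.166 -1.176 -0.084   -0.21 0.61 -0.26 F [ 0.6 -0.2  0.4] w 85.1
```

```bash
python3 -m creep '0.17 -0.7 -0.08 0 0.6 0 0;0.17 -1.18 -0.08 0 0.6 0 0;0.17 -1.18 -0.08 0 0.6 0 0;0.17 -1.18 -0.08 0 0.6 0 0;0.17 -1.18 -0.08 0 0.6 0 0'
python3 - <<'E'
from h import *
rs(); d=img("wrist"); cv2.imwrite("pics/w11.png",d["img"][:,:,::-1])
for r in ctrl.cut_out("wrist","packer_mid"): print(r["score"],r["rect"])
np.save("w11T.npy",d["T"]); rs()
E
```

```text
clock: 12.27
eef_pos: [443.1, 327.2, 214.9]
tool_rot: [-3.139, 0.0, 0.257]
force: [0.7, -0.8, 0.1]
width: 85.6
t=12.27 pos [443.1 327.2 214.9] rig [-42.7 285.1 214.9] rpy [-179.9    0.    14.7] F [ 0.7 -0.8  0.1] w 85.6
0.97 [433.9, 2.6, 504.0, 21.6]
0.85 [207.8, 19.6, 267.7, 108.9]
0.73 [309.2, 71.3, 351.0, 178.7]
t=12.37 pos [443.7 326.8 215.3] rig [-42.1 284.5 215.3] rpy [-179.9   -0.    14.6] F [ 0.2 -0.1  0.8] w 85.1
```

View pics/w11.png

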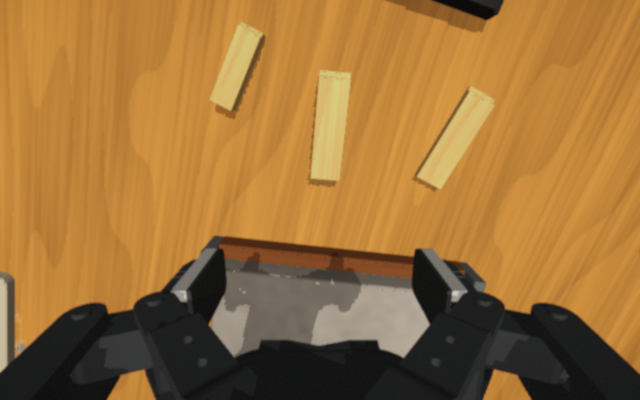

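The wrist view shows the tall pale block at (330,125), the thin offcut at (455,138), the small decoy at (237,67) and the black one at the top. I'll enlarge it to find the step end.

Run:
```python
from h import *
a=cv2.imread("pics/w11.png"); cv2.imwrite("pics/c11.png",cv2.resize(a[55:195,200:500],None,fx=2.6,fy=2.6*1.5,interpolation=cv2.INTER_CUBIC))
```

```text
(no output)
```

View pics/c11.png

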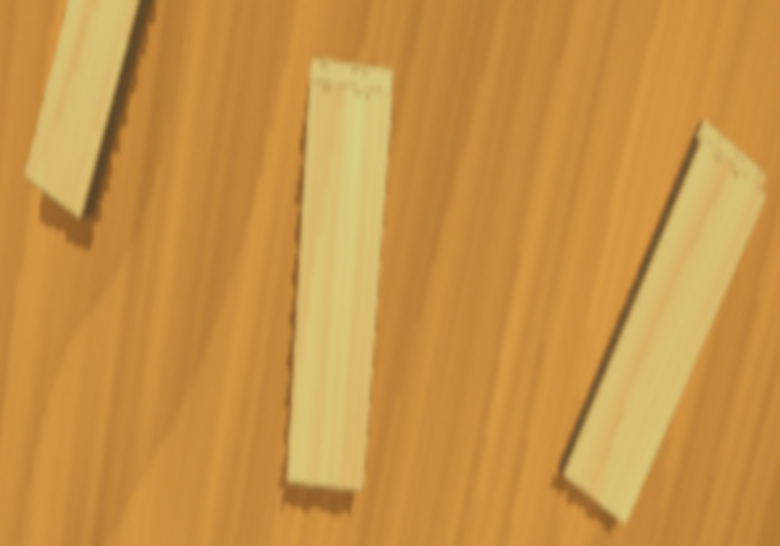

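Run:
```python
from h import *
d=img("wrist"); d["T"]=d["T"]
for nm,a,b in (("mid",(334.6,71.7),(325,179.9)),("right",(482.3,93.5),(428.5,182.4))):
    for z in (28,12):
        # step end: the far top edge is at z-6
        A=at(d,*a,z-6);B=at(d,*b,z); print(nm,z,np.linalg.norm((A-B)[:2]).round(1),A.round(1),B.round(1),np.degrees(np.arctan2(*(A-B)[1::-1])).round(1))
# width
W=lambda p,q,z: np.linalg.norm((at(d,p[0]/2.6+200,p[1]/3.9+55,z)-at(d,q[0]/2.6+200,q[1]/3.9+55,z))[:2]).round(1)
for z in (28,12): print(z,"mid",W((290,484),(363,489),z),"right",W((563,472),(626,523),z))
```

```text
mid 28 109.7 [432.3 435.1  22. ] [451. 327.  28.] 99.8
mid 12 115.0 [432.6 437.1   6. ] [452.2 323.8  12. ] 99.8
right 28 103.4 [583.6 453.1  22. ] [559.8 352.5  28. ] 76.7
right 12 108.3 [591. 456.   6.] [566.3 350.5  12. ] 76.8
28 mid 30.3 right 31.1
12 mid 31.7 right 32.6
```

Measured lengths confirm it: the middle block is 110 mm long if 28 mm high, and the right one fits 12 mm. The packer is the middle block, with its step at the +y end. Grasp its -y half.

Run:
```python
from h import *
plan([448,344,5],down(9.8))
```

```text
t=12.42 ROW:  0.203 -0.371 5.264   -0.17 -0.06 4.82 F [-0.6 -0.3 -0.8] w 85.6
```

```bash
python3 -m creep '0.2 -0.37 1 0 0 4.8 0;0.2 -0.37 2 0 0 4.8 0;0.2 -0.37 3 0 0 4.8 0.2;0.2 -0.37 4 0 0 4.8 0.3;0.2 -0.37 5 0 0 4.8 0.3;0.2 -0.37 5.26 0 0 4.8 0.3;0.2 -0.37 5.26 0 0 4.8 0.6;0.2 -0.37 5.26 0 0 4.8 1;0.2 -0.37 5.26 0 0 4.8 1;0.2 -0.37 5.26 0 0 4.8 1'
python3 - <<'E'
from h import *
rs(); d=img("wrist"); cv2.imwrite("pics/w12.png",d["img"][:,:,::-1]); rs()
E
```

```text
clock: 13.25
eef_pos: [449.0, 347.0, 8.1]
tool_rot: [-3.135, -0.005, 0.173]
force: [-0.5, -0.3, -1.2]
width: 31.0
t=13.25 pos [449.  347.    8.1] rig [-34.1 303.9   8.1] rpy [-179.6   -0.3    9.9] F [-0.5 -0.3 -1.2] w 31.0
t=13.30 pos [448.9 346.9   7.9] rig [-34.3 303.8   7.9] rpy [-179.6   -0.3    9.9] F [ 0.3 -0.1 -0. ] w 31.2
```

View pics/w12.png

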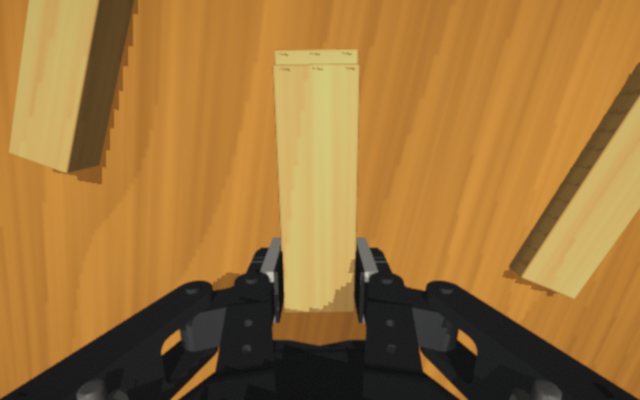

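Run:
```python
from h import *
d=img("wrist"); s=ctrl.read_state()
A=at(d,317,51,22); print("front end dist", np.linalg.norm((A-s["eef_pos"])[:2]), A)
yaw=np.degrees(RIG[2])
plan(w([60,-120,160]),down(yaw))
plan(w([60,-120,9.5]),down(yaw))
```

```text
front end dist 91.29152684893107 [432.59962293 436.50748526  22.        ]
t=13.35 ROW:  1.980 10.648 -3.863   -0.34 -0.26 2.15 F [-0.3 -0.3 -0.1] w 30.9
t=13.35 ROW:  1.962 10.670 -0.100   -0.34 -0.26 2.15 F [-0.3 -0.3 -0.1] w 30.9
```

```bash
python3 -m creep '0 0 -1 0 0 0 1;0 0 -2 0 0 0 1;0 0 -3 0 0 0 1;0 0.5 -3.86 0 0 0 1;0.5 1.5 -3.86 0 0 0 1;0.9 2.5 -3.86 -0.3 -0.3 1 1;1.2 3.5 -3.86 -0.3 -0.3 2 1;1.6 4.5 -3.86 -0.3 -0.3 2.1 1;1.98 5.5 -3.86 -0.3 -0.3 2.1 1;1.98 6.5 -3.86 -0.3 -0.3 2.1 1'
python3 - <<'E'
from h import *
rs(); yaw=np.degrees(RIG[2])
plan(w([60,-120,160]),down(yaw))
E
```

```text
clock: 14.18
eef_pos: [572.2, 106.5, 160.6]
tool_rot: [3.141, -0.001, 0.137]
force: [1.7, 0.8, -0.7]
width: 30.4
t=14.18 pos [572.2 106.5 160.6] rig [ 55.5  49.  160.6] rpy [ 1.8e+02 -1.0e-01  7.8e+00] F [ 1.7  0.8 -0.7] w 30.4
t=14.18 ROW:  0.108 4.224 0.015   0.01 -0.08 0.06 F [ 1.7  0.8 -0.7] w 30.4
```

```bash
python3 -m creep '0.11 1 0 0 0 0 1;0.11 2 0 0 0 0 1;0.11 3 0 0 0 0 1;0.11 4 0 0 0 0 1;0.11 4.22 0 0 0 0 1;0.11 4.22 0 0 0 0 1;0.11 4.22 0 0 0 0 1;0.11 4.22 0 0 0 0 1'
python3 - <<'E'
from h import *
rs(); yaw=np.degrees(RIG[2])
d=img("wrist"); cv2.imwrite("pics/w13.png",d["img"][:,:,::-1]); rs()
for q in ([-10,-50,26],[140,0,65],[-140,0,65],[140,0,35],[-140,0,35]): print(q,proj(d,w(q)).round(1))
plan(w([60,-120,10]),down(yaw))
E
```

```text
clock: 14.85
eef_pos: [596.6, -57.1, 160.0]
tool_rot: [3.142, 0.002, 0.139]
force: [-0.2, 0.8, -0.7]
width: 30.6
t=14.85 pos [596.6 -57.1 160. ] rig [  57.5 -116.5  160. ] rpy [1.8e+02 1.0e-01 8.0e+00] F [-0.2  0.8 -0.7] w 30.6
t=14.90 pos [596.6 -56.7 159.9] rig [  57.6 -116.   159.9] rpy [1.8e+02 1.0e-01 8.0e+00] F [ 0.   0.5 -0.5] w 30.8
[-10, -50, 26] [240.2 114.2]
[140, 0, 65] [438.8  40.4]
[-140, 0, 65] [34.  39.3]
[140, 0, 35] [424.8  48.7]
[-140, 0, 35] [67.6 47.8]
t=14.90 ROW:  0.070 0.099 3.748   0.01 0.15 0.25 F [ 0.   0.5 -0.5] w 30.8
```

View pics/w13.png

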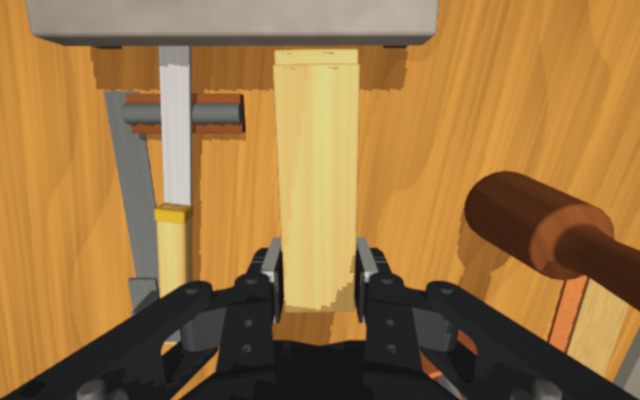

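```bash
python3 -m creep '0.07 0.1 1 0 0 0.2 1;0.07 0.1 2 0 0 0.2 1;0.07 0.1 3 0 0 0.2 1;0.07 0.1 3.6 0 0 0.2 1;0.07 0.1 3.75 0 0 0.2 1;0.07 0.1 3.75 0 0 0.2 1;0.07 0.1 3.75 0 0 0.2 1'
python3 - <<'E'
from h import *
rs(); yaw=np.degrees(RIG[2])
d=img("scene"); cv2.imwrite("pics/s13.png",cv2.resize(d["img"][120:240,210:410,::-1],None,fx=4,fy=4,interpolation=cv2.INTER_CUBIC)); rs()
plan(w([60,-70,9.5]),down(yaw))
E
```

```text
clock: 15.48
eef_pos: [599.7, -60.5, 9.8]
tool_rot: [3.141, 0.003, 0.137]
force: [-0.3, 1.0, -0.9]
width: 30.3
t=15.48 pos [599.7 -60.5   9.8] rig [  60.2 -120.2    9.8] rpy [180.    0.2   7.8] F [-0.3  1.  -0.9] w 30.3
t=15.53 pos [600.1 -60.9  10.1] rig [  60.5 -120.7   10.1] rpy [1.8e+02 1.0e-01 7.8e+00] F [-0.2 -0.2 -0.8] w 30.9
t=15.53 ROW:  -0.012 -1.267 0.013   0.03 0.12 0.02 F [-0.2 -0.2 -0.8] w 30.9
```

View pics/s13.png

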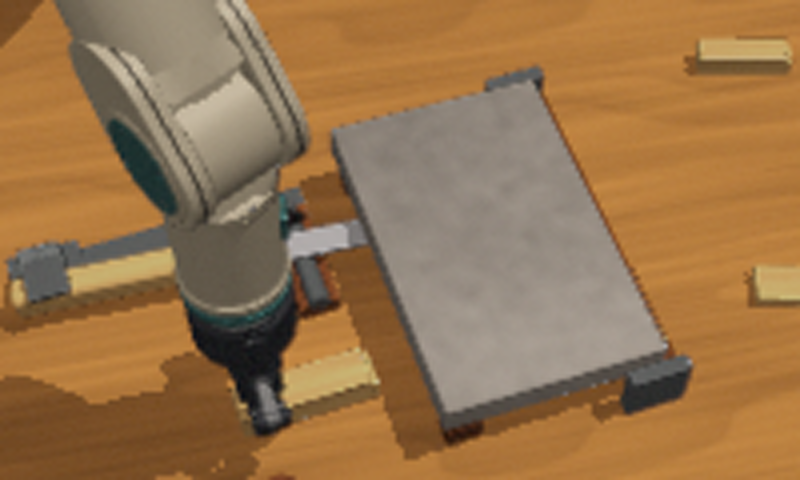

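```bash
python3 -m creep '0 -0.4 0.01 0 0 0 1;0 -0.8 0.02 0 0 0 1;0 -1.1 0.02 0 0 0 1;0 -1.27 0.02 0 0 0 1;0 -1.27 0.02 0 0 0 1;0 -1.27 0.02 0 0 0 1'
python3 - <<'E'
from h import *
rs(); d=img("wrist"); cv2.imwrite("pics/w14.png",d["img"][:,:,::-1])
E
python3 -m creep '0 -0.03 0 0 0 0 1;0 -0.06 0 0 0 0 1;0 -0.09 0 0 0 0 1;0 -0.09 0 0 0 0 1'; python3 -c "from h import *; rs()"
```

```text
clock: 16.03
eef_pos: [592.9, -12.3, 8.8]
tool_rot: [3.14, 0.003, 0.135]
force: [-0.4, 0.1, -1.7]
width: 31.0
t=16.03 pos [592.9 -12.3   8.8] rig [ 59.9 -71.6   8.8] rpy [179.9   0.2   7.7] F [-0.4  0.1 -1.7] w 31.0
clock: 16.42
eef_pos: [592.1, -8.8, 8.4]
tool_rot: [3.141, 0.004, 0.133]
force: [1.0, 0.3, -0.5]
width: 31.0
t=16.42 pos [592.1  -8.8   8.4] rig [ 59.6 -68.    8.4] rpy [179.9   0.2   7.6] F [ 1.   0.3 -0.5] w 31.0
```

View pics/w14.png

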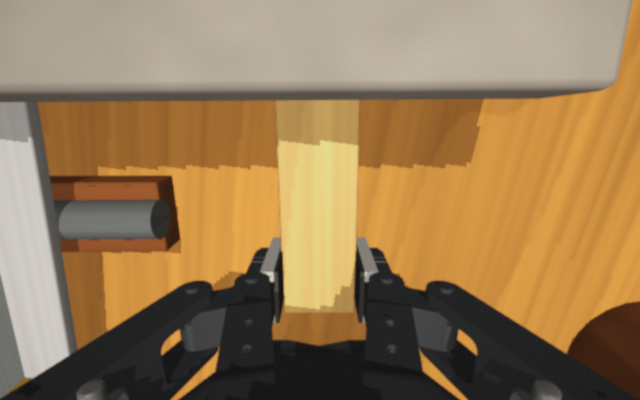

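```bash
python3 -m creep '0 -0.03 0 0 0 0 1;0 -0.06 0 0 0 0 1;0 -0.09 0 0 0 0 1;0 -0.09 0 0 0 0 1'
```

```text
clock: 16.75
eef_pos: [591.6, -4.7, 8.4]
tool_rot: [3.141, 0.004, 0.134]
force: [-0.1, 0.5, -1.4]
width: 30.9
```

```bash
python3 -m creep '0 -0.03 0 0 0 0 1;0 -0.06 0 0 0 0 1;0 -0.09 0 0 0 0 1;0 -0.09 0 0 0 0 1'
```

```text
clock: 17.08
eef_pos: [591.2, -1.1, 8.4]
tool_rot: [3.141, 0.004, 0.134]
force: [-0.0, 0.3, -0.7]
width: 30.9
```

```bash
python3 -m creep '0 -0.03 0 0 0 0 1;0 -0.06 0 0 0 0 1;0 -0.09 0 0 0 0 1;0 -0.09 0 0 0 0 1'
```

```text
clock: 17.42
eef_pos: [590.7, 2.4, 8.5]
tool_rot: [3.141, 0.003, 0.134]
force: [-0.8, -0.1, -0.6]
width: 30.9
```

```bash
python3 -m creep '0 -0.03 0 0 0 0 1;0 -0.06 0 0 0 0 1;0 -0.09 0 0 0 0 1;0 -0.09 0 0 0 0 1'
```

```text
clock: 17.75
eef_pos: [590.2, 6.0, 8.4]
tool_rot: [3.141, 0.003, 0.134]
force: [0.3, -0.6, 0.2]
width: 30.7
```

```bash
python3 -m creep '0 -0.03 0 0 0 0 1;0 -0.06 0 0 0 0 1;0 -0.09 0 0 0 0 1;0 -0.09 0 0 0 0 1'; python3 -c "from h import *; rs()"
```

```text
clock: 18.08
eef_pos: [589.7, 9.5, 8.4]
tool_rot: [3.141, 0.003, 0.134]
force: [-0.3, -0.7, -1.7]
width: 30.7
t=18.08 pos [589.7   9.5   8.4] rig [ 59.7 -49.5   8.4] rpy [180.    0.2   7.7] F [-0.3 -0.7 -1.7] w 30.7
```

```bash
python3 -m creep '0 -0.03 0 0 0 0 1;0 -0.06 0 0 0 0 1;0 -0.09 0 0 0 0 1;0 -0.09 0 0 0 0 1'
```

```text
clock: 18.42
eef_pos: [589.2, 13.1, 8.4]
tool_rot: [3.141, 0.003, 0.134]
force: [-0.4, -0.3, -0.5]
width: 30.9
```

```bash
python3 -m creep '0 -0.03 0 0 0 0 1;0 -0.06 0 0 0 0 1;0 -0.09 0 0 0 0 1;0 -0.09 0 0 0 0 1'
```

```text
clock: 18.75
eef_pos: [588.9, 14.7, 8.4]
tool_rot: [3.138, 0.004, 0.133]
force: [1.7, -5.4, 0.1]
width: 30.5
```

```bash
python3 -m creep '0 -0.02 0 0 0 0 1;0 -0.04 0 0 0 0 1;0 -0.06 0 0 0 0 1;0 -0.06 0 0 0 0 1'
```

```text
clock: 19.08
eef_pos: [588.8, 14.7, 8.5]
tool_rot: [3.136, 0.004, 0.131]
force: [1.6, -8.4, 1.0]
width: 30.5
```

Contact with the stop: 8 N, and no further advance. Relax, set it down, and open.

```bash
python3 -m creep '0 0.03 0.01 0 0 0 1;0 0.06 0.015 0 0 0 1;0 0.06 0.015 0 0 0 1;0 0.06 0.015 0 0 0 0.7;0 0.06 0.015 0 0 0 0.4;0 0.06 0.015 0 0 0 0.3;0 0.06 0.015 0 0 0 0.3'
python3 - <<'E'
from h import *
rs(); d=img("wrist"); cv2.imwrite("pics/w15.png",d["img"][:,:,::-1])
E
```

```text
clock: 19.67
eef_pos: [588.7, 18.0, 7.8]
tool_rot: [-3.141, 0.003, 0.135]
force: [-0.0, 0.2, 0.2]
width: 59.7
t=19.67 pos [588.7  18.    7.8] rig [ 59.8 -41.    7.8] rpy [-179.9    0.2    7.7] F [-0.   0.2  0.2] w 59.7
```

View pics/w15.png

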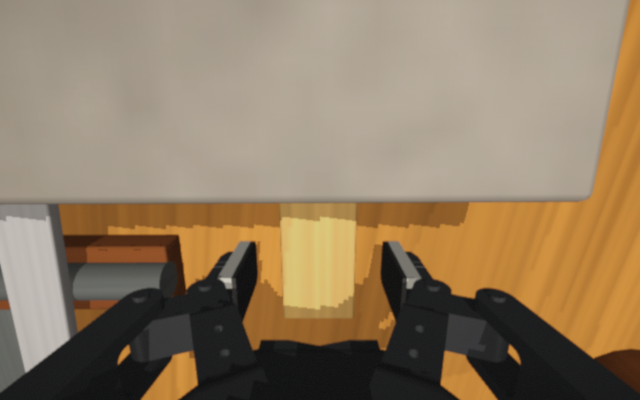

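```bash
python3 -m creep '0 0.3 -0.01 0 0 0 0.3;0 0.6 -0.02 0 0 0 0.3;0 0.8 -0.3 0 0 0 0.2;0 1 -1 0 0 0 0.2;0 1.2 -2 0 0 0 0.2;0 1.5 -3 0 0 0 0.2;0 1.8 -3.5 0 0 0 0.2;0 1.8 -3.5 0 0 0 0.2'
python3 - <<'E'
from h import *
rs(); d=img("wrist"); cv2.imwrite("pics/w16.png",d["img"][:,:,::-1])
p,r,tp=barpose(20,-87,-2.9); print(rig(p)); plan(p+[0,0,110],r); plan(p,r)
E
```

```text
clock: 20.38
eef_pos: [602.5, -59.7, 153.7]
tool_rot: [3.136, -0.006, 0.128]
force: [0.9, -0.4, 0.3]
width: 68.2
t=20.38 pos [602.5 -59.7 153.7] rig [  63.  -119.8  153.7] rpy [179.7  -0.3   7.3] F [ 0.9 -0.4  0.3] w 68.2
[ -73.82270786 -152.39042862   24.28210122]
t=20.43 ROW:  -3.377 0.876 0.418   3.09 0.06 7.30 F [-0.   0.4  0.1] w 68.3
t=20.43 ROW:  -3.382 0.867 3.168   3.09 0.06 7.30 F [-0.   0.4  0.1] w 68.3
```

View pics/w16.png

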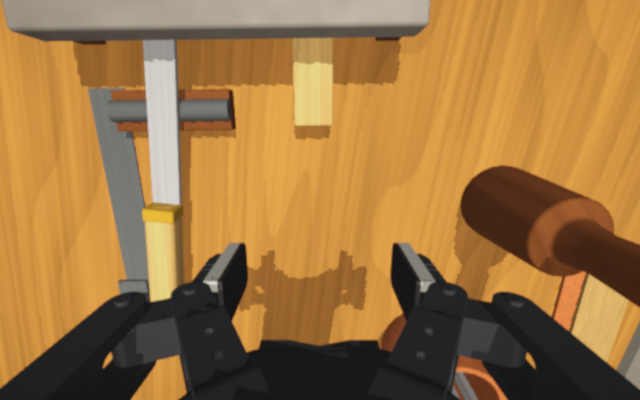

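```bash
python3 -m creep '-1 0.3 0.1 1 0 2 0.2;-2 0.6 0.2 2 0 5 0.2;-3 0.8 0.3 3 0 7 0.2;-3.38 0.88 0.42 3.1 0 7.3 0.2;-3.38 0.88 0.8 3.1 0 7.3 0.2;-3.38 0.88 0.8 3.1 0 7.3 0.2;-3.38 0.88 0.8 3.1 0 7.3 0.2'
python3 - <<'E'
from h import *
rs(); d=img("wrist"); cv2.imwrite("pics/w17.png",d["img"][:,:,::-1])
p,r,tp=barpose(20,-87,-2.9); plan(p,r)
E
```

```text
clock: 21.02
eef_pos: [468.7, -107.7, 115.7]
tool_rot: [-3.088, 0.009, 0.006]
force: [1.2, 0.4, 0.2]
width: 68.3
t=21.02 pos [ 468.7 -107.7  115.7] rig [ -76.  -149.3  115.7] rpy [-176.9    0.5    0.4] F [1.2 0.4 0.2] w 68.3
t=21.07 ROW:  0.057 0.200 2.291   -0.16 0.43 0.29 F [-0.5 -0.2  0.2] w 68.1
```

View pics/w17.png

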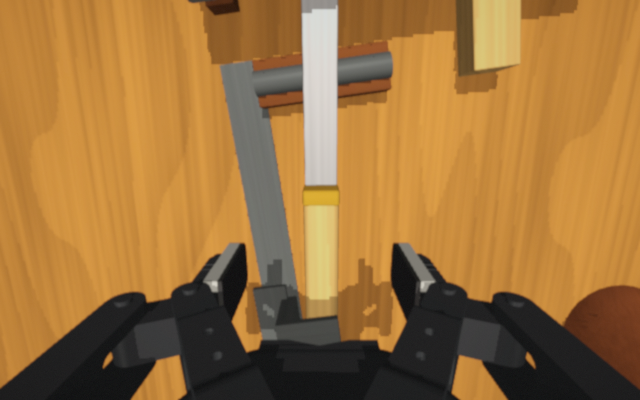

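```bash
python3 -m creep '0.05 0.1 0.8 0 0.4 0.3 0.3;0.05 0.2 1.6 0 0.4 0.3 0.4;0.05 0.2 2.2 0 0.4 0.3 0.4;0.05 0.2 2.28 0 0.4 0.3 0.4;0.05 0.2 2.28 0 0.4 0.3 0.4;0.05 0.2 2.28 0 0.4 0.3 0.7;0.05 0.2 2.28 0 0.4 0.3 1;0.05 0.2 2.28 0 0.4 0.3 1;0.05 0.2 2.28 0 0.4 0.3 1'
python3 - <<'E'
from h import *
rs(); 
for xk,sl in ((-87,-4.5),(-87,-5.8),(-80,-5.9),(-72,-5.9),(-64,-5.9),(-56,-5.9),(-48,-5.9)):
    p,r,tp=barpose(20,xk,sl); print(xk,sl,end=' '); plan(p,r)
E
```

```text
clock: 21.82
eef_pos: [470.5, -111.1, 26.5]
tool_rot: [-3.09, -0.0, 0.002]
force: [-2.0, 1.3, 5.9]
width: 24.7
t=21.82 pos [ 470.5 -111.1   26.5] rig [ -74.7 -152.9   26.5] rpy [-1.77e+02 -0.00e+00  1.00e-01] F [-2.   1.3  5.9] w 24.7
-87 -4.5 t=21.82 ROW:  0.021 -0.014 0.129   1.55 -0.00 0.04 F [-2.   1.3  5.9] w 24.7
-87 -5.8 t=21.82 ROW:  0.021 -0.018 0.187   2.85 -0.00 0.04 F [-2.   1.3  5.9] w 24.7
-80 -5.9 t=21.82 ROW:  0.110 -0.012 0.192   2.95 -0.16 -1.93 F [-2.   1.3  5.9] w 24.7
-72 -5.9 t=21.82 ROW:  0.213 -0.012 0.192   2.95 -0.33 -4.20 F [-2.   1.3  5.9] w 24.7
-64 -5.9 t=21.82 ROW:  0.316 -0.019 0.193   2.95 -0.51 -6.48 F [-2.   1.3  5.9] w 24.7
-56 -5.9 t=21.82 ROW:  0.418 -0.033 0.194   2.94 -0.68 -8.77 F [-2.   1.3  5.9] w 24.7
-48 -5.9 t=21.82 ROW:  0.519 -0.053 0.194   2.94 -0.86 -11.05 F [-2.   1.3  5.9] w 24.7
```

```bash
python3 -m creep '0 0 0.05 1 0 0 1;0.01 -0.01 0.1 2 0 0 1;0.01 -0.01 0.14 2.9 0 0 1;0.01 -0.01 0.14 2.9 0 0 1;0.01 -0.01 0.14 2.9 0 0 1'
python3 - <<'E'
from h import *
s=rs(); R0=R.from_euler('xyz',s["tool_rot"]).as_matrix()
for o in (OFF,OFF+2.2): print(rig(s["eef_pos"]+R0@np.array([0,96,o])).round(1),rig(s["eef_pos"]+R0@np.array([0,96,o-22])).round(1))
OFF=5.7
import h; h.OFF=5.3
for xk,sl in ((-80,-5.9),(-72,-5.9),(-64,-5.9),(-56,-5.9),(-48,-5.9)):
    p,r,tp=barpose(20,xk,sl); print(xk,sl,end=' '); plan(p,r)
E
```

```text
clock: 22.23
eef_pos: [470.7, -110.9, 21.2]
tool_rot: [-3.04, -0.0, 0.002]
force: [-4.7, -0.7, 11.1]
width: 25.0
t=22.23 pos [ 470.7 -110.9   21.2] rig [ -74.5 -152.8   21.2] rpy [-1.742e+02 -0.000e+00  1.000e-01] F [-4.7 -0.7 11.1] w 25.0
[ -87.2 -247.1    8. ] [ -87.5 -249.3   29.9]
[ -87.2 -246.9    5.8] [ -87.5 -249.1   27.7]
-80 -5.9 t=22.23 ROW:  0.105 -0.013 0.014   0.06 -0.20 -1.94 F [-4.7 -0.7 11.1] w 25.0
-72 -5.9 t=22.23 ROW:  0.208 -0.013 0.015   0.06 -0.43 -4.21 F [-4.7 -0.7 11.1] w 25.0
-64 -5.9 t=22.23 ROW:  0.311 -0.020 0.016   0.06 -0.67 -6.48 F [-4.7 -0.7 11.1] w 25.0
-56 -5.9 t=22.23 ROW:  0.414 -0.034 0.017   0.06 -0.90 -8.76 F [-4.7 -0.7 11.1] w 25.0
-48 -5.9 t=22.23 ROW:  0.515 -0.054 0.019   0.06 -1.14 -11.04 F [-4.7 -0.7 11.1] w 25.0
```

Pressed clear of the lip, with 11 N on the tool. Swing it out.

```bash
python3 -m creep '0.05 0 0.01 0 -0.1 -1 1;0.105 -0.01 0.01 0 -0.2 -2 1;0.16 -0.01 0.01 0 -0.3 -3.1 1;0.21 -0.01 0.01 0 -0.4 -4.2 1;0.26 -0.015 0.01 0 -0.55 -5.3 1;0.31 -0.02 0.01 0 -0.7 -6.5 1;0.36 -0.03 0.01 0 -0.8 -7.6 1;0.41 -0.035 0.01 0 -0.9 -8.8 1;0.51 -0.05 0.01 0 -1.1 -11 1;0.51 -0.05 0.01 0 -1.1 -11 1'
python3 - <<'E'
from h import *
import h; h.OFF=5.0
rs(); d=img("scene"); cv2.imwrite("pics/s18.png",cv2.resize(d["img"][120:240,190:390,::-1],None,fx=4,fy=4,interpolation=cv2.INTER_CUBIC))
for xk,sl in ((-48,-3),(-48,0),(-48,3),(-48,6),(-48,10),(-48,14),(-48,19)):
    p,r,tp=barpose(20,xk,sl); print(xk,sl,end=' '); plan(p,r)
E
```

```text
clock: 23.07
eef_pos: [494.4, -108.7, 21.7]
tool_rot: [-3.04, -0.006, 0.193]
force: [-0.1, -0.2, 9.8]
width: 24.3
t=23.07 pos [ 494.4 -108.7   21.7] rig [ -50.7 -153.8   21.7] rpy [-174.2   -0.3   11. ] F [-0.1 -0.2  9.8] w 24.3
-48 -3 t=23.12 ROW:  -0.077 -0.017 -0.096   -2.80 -0.36 -0.15 F [ 0.9 -0.3  9.4] w 24.6
-48 0 t=23.12 ROW:  -0.076 -0.032 -0.231   -5.80 -0.36 -0.16 F [ 0.9 -0.3  9.4] w 24.6
-48 3 t=23.12 ROW:  -0.075 -0.058 -0.365   -8.80 -0.36 -0.17 F [ 0.9 -0.3  9.4] w 24.6
-48 6 t=23.12 ROW:  -0.075 -0.096 -0.497   -11.80 -0.35 -0.18 F [ 0.9 -0.3  9.4] w 24.6
-48 10 t=23.12 ROW:  -0.074 -0.164 -0.668   -15.80 -0.35 -0.19 F [ 0.9 -0.3  9.4] w 24.6
-48 14 t=23.12 ROW:  -0.073 -0.253 -0.830   -19.80 -0.34 -0.20 F [ 0.9 -0.3  9.4] w 24.6
-48 19 t=23.12 ROW:  -0.072 -0.391 -1.018   -24.80 -0.33 -0.22 F [ 0.9 -0.3  9.4] w 24.6
```

View pics/s18.png

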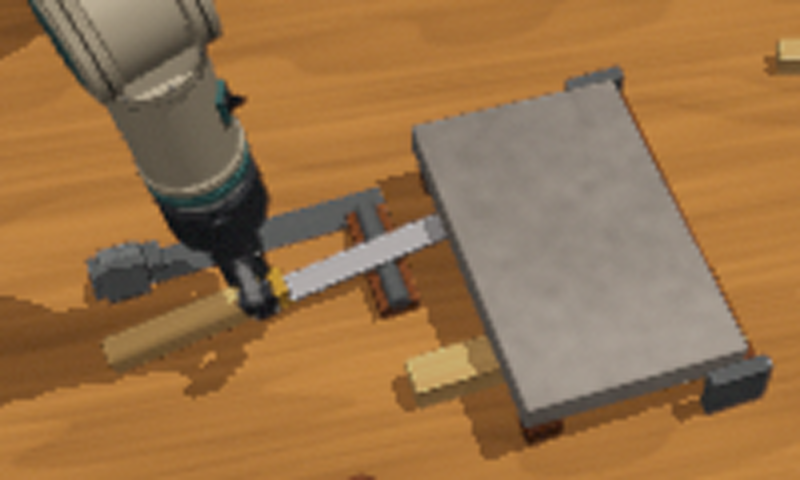

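```bash
python3 -m creep '0 0 -0.03 -0.8 0 0 1;0 0 -0.07 -1.6 0 0 1;0 -0.01 -0.1 -2.4 0 0 1;0 -0.015 -0.12 -3.2 0 0 1;0 -0.02 -0.15 -4 0 0 1;0 -0.025 -0.19 -4.8 0 0 1;0 -0.03 -0.22 -5.6 0 0 1;0 -0.035 -0.26 -6.4 0 0 1;0 -0.04 -0.295 -7.2 0 0 1;0 -0.05 -0.33 -8 0 0 1'
python3 - <<'E'
from h import *
import h; h.OFF=5.0
rs()
for xk,sl in ((-48,3),(-48,4),(-48,5),(-48,6),(-48,8),(-48,14),(-48,19)):
    p,r,tp=barpose(20,xk,sl); print(xk,sl,end=' '); plan(p,r)
E
```

```text
clock: 23.95
eef_pos: [494.4, -108.5, 35.2]
tool_rot: [3.102, -0.007, 0.192]
force: [0.7, -1.1, 7.0]
width: 24.6
t=23.95 pos [ 494.4 -108.5   35.2] rig [ -50.7 -153.6   35.2] rpy [177.7  -0.4  11. ] F [ 0.7 -1.1  7. ] w 24.6
-48 3 t=23.95 ROW:  -0.076 -0.013 -0.033   -0.73 -0.36 -0.20 F [ 0.7 -1.1  7. ] w 24.6
-48 4 t=23.95 ROW:  -0.076 -0.019 -0.078   -1.73 -0.36 -0.20 F [ 0.7 -1.1  7. ] w 24.6
-48 5 t=23.95 ROW:  -0.076 -0.025 -0.124   -2.73 -0.36 -0.20 F [ 0.7 -1.1  7. ] w 24.6
-48 6 t=23.95 ROW:  -0.076 -0.033 -0.169   -3.73 -0.36 -0.21 F [ 0.7 -1.1  7. ] w 24.6
-48 8 t=23.95 ROW:  -0.075 -0.052 -0.259   -5.73 -0.36 -0.21 F [ 0.7 -1.1  7. ] w 24.6
-48 14 t=23.95 ROW:  -0.074 -0.141 -0.521   -11.73 -0.34 -0.23 F [ 0.7 -1.1  7. ] w 24.6
-48 19 t=23.95 ROW:  -0.073 -0.251 -0.726   -16.73 -0.33 -0.25 F [ 0.7 -1.1  7. ] w 24.6
```

```bash
python3 -m creep '0 0 -0.02 -0.4 0 0 1;0 0 -0.035 -0.8 0 0 1;0 0 -0.055 -1.2 0 0 1;0 0 -0.07 -1.6 0 0 1;0 -0.01 -0.09 -2 0 0 1;0 -0.01 -0.11 -2.4 0 0 1;0 -0.01 -0.13 -2.8 0 0 1;0 -0.02 -0.15 -3.2 0 0 1;0 -0.02 -0.16 -3.6 0 0 1;0 -0.02 -0.18 -4 0 0 1'
python3 - <<'E'
from h import *
import h; h.OFF=5.0
rs(); d=img("scene"); cv2.imwrite("pics/s19.png",cv2.resize(d["img"][120:240,190:390,::-1],None,fx=4,fy=4,interpolation=cv2.INTER_CUBIC))
for xk,sl in ((-48,8),(-48,14),(-48,19)):
    p,r,tp=barpose(20,xk,sl); print(xk,sl,end=' '); plan(p,r)
E
```

```text
clock: 24.78
eef_pos: [492.3, -107.1, 40.3]
tool_rot: [3.034, -0.003, 0.193]
force: [1.7, -2.0, 0.6]
width: 24.4
t=24.78 pos [ 492.3 -107.1   40.3] rig [ -52.6 -151.9   40.3] rpy [ 1.738e+02 -1.000e-01  1.100e+01] F [ 1.7 -2.   0.6] w 24.4
-48 8 t=24.83 ROW:  -0.023 0.017 -0.131   -1.86 -0.08 -0.12 F [ 2.  -1.8  0.8] w 24.8
-48 14 t=24.83 ROW:  -0.023 -0.055 -0.399   -7.86 -0.08 -0.12 F [ 2.  -1.8  0.8] w 24.8
-48 19 t=24.83 ROW:  -0.023 -0.151 -0.610   -12.86 -0.07 -0.13 F [ 2.  -1.8  0.8] w 24.8
```

View pics/s19.png

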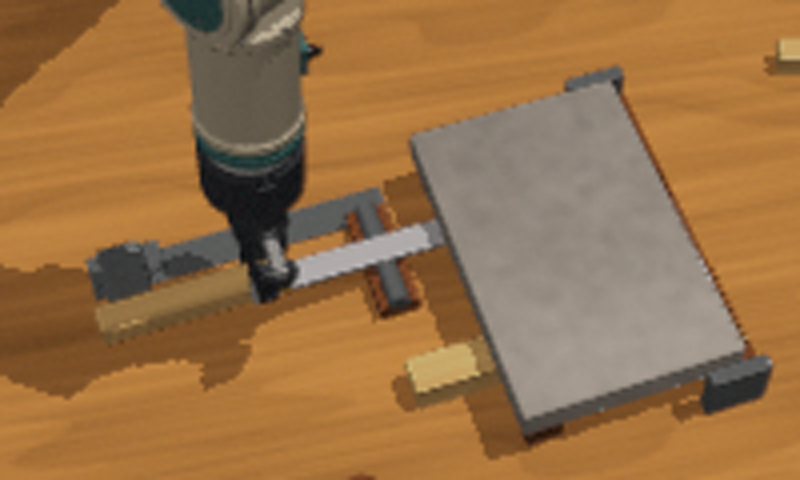

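```bash
python3 -m creep '0 0 -0.04 -0.7 0 0 1;0 0 -0.09 -1.5 0 0 1;0 -0.01 -0.14 -2.5 0 0 1;0 -0.02 -0.19 -3.5 0 0 1;0 -0.02 -0.24 -4.5 0 0 1;0 -0.03 -0.29 -5.5 0 0 1;0 -0.03 -0.33 -6.2 0 0 1;0 -0.03 -0.33 -6.2 0 0 1'
python3 - <<'E'
from h import *
rs()
E
```

```text
clock: 25.5
eef_pos: [489.5, -102.5, 52.1]
tool_rot: [2.927, 0.002, 0.197]
force: [-0.3, 0.2, -4.2]
width: 24.7
t=25.50 pos [ 489.5 -102.5   52.1] rig [ -54.7 -146.9   52.1] rpy [1.677e+02 1.000e-01 1.130e+01] F [-0.3  0.2 -4.2] w 24.7
```

```bash
python3 -m creep '0 0.2 0 0 0 0 1;0 0.4 0 0 0 0 1;0 0.6 -0.02 0 0 0 1;0 0.9 -0.04 0 0 0 1;0 1.2 -0.08 0 0 0 1;0 1.6 -0.3 0 0 0 1;0 2 -1 0 0 0 1;0 2.3 -2 2 0 0 1;0 2.3 -3 7 0 0 1;0 2.3 -3.5 12 0 0 1'
python3 - <<'E'
from h import *
rs(); d=img("scene"); cv2.imwrite("pics/s20.png",cv2.resize(d["img"][120:240,190:390,::-1],None,fx=4,fy=4,interpolation=cv2.INTER_CUBIC))
plan([553,-427,170],down(-98.6))
E
```

```text
clock: 26.33
eef_pos: [503.4, -163.0, 214.1]
tool_rot: [3.139, -0.006, 0.195]
force: [2.0, -1.1, -5.1]
width: 24.7
t=26.33 pos [ 503.4 -163.   214.1] rig [ -49.1 -208.8  214.1] rpy [179.8  -0.4  11.2] F [ 2.  -1.1 -5.1] w 24.7
t=26.38 ROW:  -0.022 6.565 1.164   -0.44 -0.55 109.22 F [ 2.9 -4.3 -2.2] w 24.5
```

View pics/s20.png

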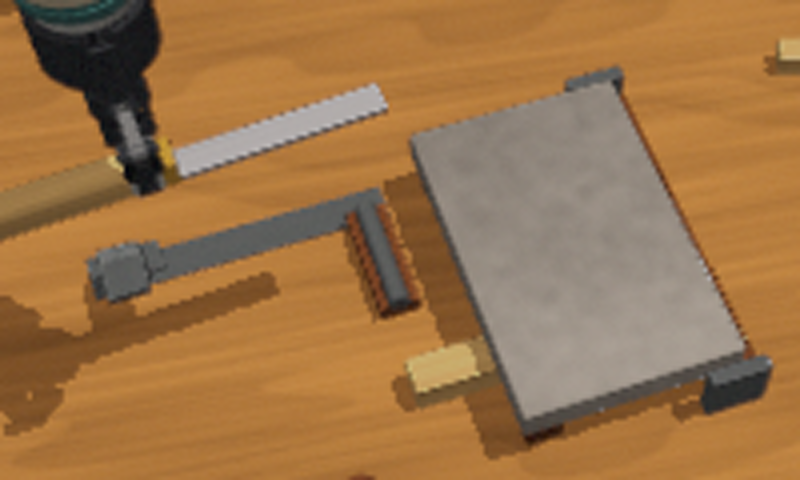

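```bash
python3 -m creep '0 0.8 0 0 0 7 1;0 1.6 0 0 0 14 1;0 2.4 0 0 0 21 1;0 3.2 0 0 0 28 1;0 4 0 0 0 35 1;0 4.8 0.3 0 0 42 1;0 5.6 0.6 0 0 49 1;0 6.2 1 0 0 56 1;0 6.56 1.16 -0.2 -0.2 63 1;0 6.56 1.16 -0.2 -0.2 70 1'
python3 - <<'E'
from h import *
plan([553,-427,100],down(-98.6))
E
```

```text
clock: 27.22
eef_pos: [548.3, -426.8, 160.2]
tool_rot: [3.13, -0.002, -1.041]
force: [-0.4, -0.1, -3.8]
width: 24.9
t=27.22 ROW:  0.059 -0.117 1.504   0.60 -0.35 38.95 F [-0.4 -0.1 -3.8] w 24.9
```

```bash
python3 -m creep '0.06 -0.1 0.3 0.3 -0.2 7 1;0.06 -0.1 0.6 0.6 -0.3 14 1;0.06 -0.1 0.9 0.6 -0.3 21 1;0.06 -0.1 1.2 0.6 -0.3 28 1;0.06 -0.1 1.5 0.6 -0.3 35 1;0.06 -0.1 1.5 0.6 -0.3 39 1;0.06 -0.1 1.5 0.6 -0.3 39 1;0.06 -0.1 1.5 0.6 -0.3 39 1'
python3 - <<'E'
from h import *
rs(); d=img("scene"); cv2.imwrite("pics/s21.png",cv2.resize(d["img"][140:320,80:320,::-1],None,fx=3.3,fy=3.3,interpolation=cv2.INTER_CUBIC))
plan([553,-427,8],down(-98.6))
E
```

```text
clock: 27.88
eef_pos: [555.9, -422.1, 103.3]
tool_rot: [-3.137, 0.001, -1.708]
force: [-0.4, -0.4, -4.1]
width: 24.7
t=27.88 pos [ 555.9 -422.1  103.3] rig [ -32.1 -472.6  103.3] rpy [-1.798e+02  1.000e-01 -9.790e+01] F [-0.4 -0.4 -4.1] w 24.7
t=27.93 ROW:  0.135 0.082 2.395   -0.31 0.06 0.75 F [ 0.5 -0.4 -4.2] w 24.5
```

View pics/s21.png

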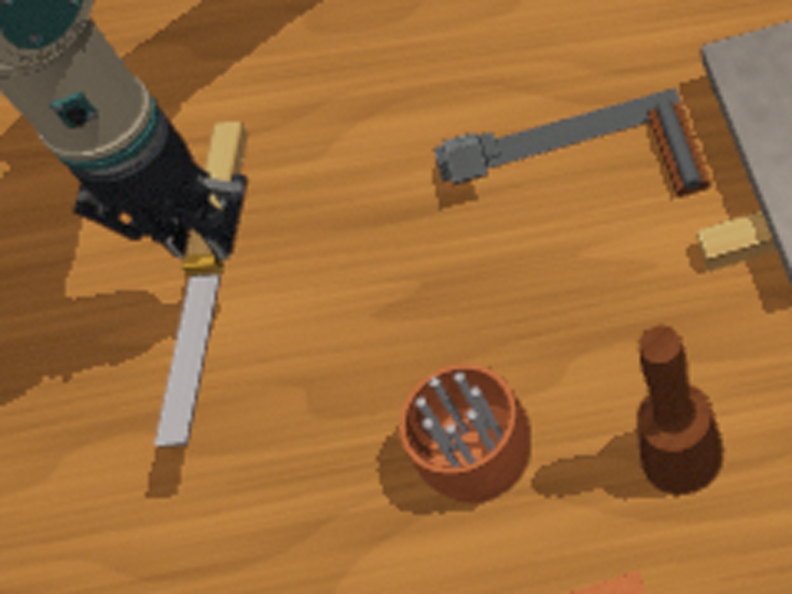

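```bash
python3 -m creep '0.1 0.08 0.7 -0.3 0 0.7 1;0.13 0.08 1.4 -0.3 0 0.7 1;0.13 0.08 2 -0.3 0 0.7 1;0.13 0.08 2.3 -0.3 0 0.7 1;0.13 0.08 2.36 -0.3 0 0.7 1;0.13 0.08 2.4 -0.3 0 0.7 1;0.13 0.08 2.4 -0.3 0 0.7 1'; python3 -c "from h import *; rs()"
```

```text
clock: 28.52
eef_pos: [555.0, -426.7, 9.2]
tool_rot: [-3.139, 0.0, -1.721]
force: [-0.0, -0.6, -4.8]
width: 24.7
t=28.52 pos [ 555.  -426.7    9.2] rig [ -33.7 -477.     9.2] rpy [-179.8    0.   -98.6] F [-0.  -0.6 -4.8] w 24.7
```

```bash
python3 -m creep '0 0 0.025 0 0 0 1;0 0 0.05 0 0 0 1;0 0 0.05 0 0 0 1'; python3 -c "from h import *; rs()"
```

```text
clock: 28.77
eef_pos: [555.2, -426.6, 7.4]
tool_rot: [-3.138, -0.0, -1.721]
force: [1.4, -0.6, -1.3]
width: 24.7
t=28.77 pos [ 555.2 -426.6    7.4] rig [ -33.4 -477.     7.4] rpy [-179.8   -0.   -98.6] F [ 1.4 -0.6 -1.3] w 24.7
```

```bash
python3 -m creep '0 0 0.02 0 0 0 1;0 0 0.04 0 0 0 1;0 0 0.04 0 0 0 1'; python3 -c "from h import *; rs()"
```

```text
clock: 29.02
eef_pos: [555.4, -426.6, 6.3]
tool_rot: [-3.138, -0.0, -1.721]
force: [0.5, 0.1, 5.1]
width: 24.5
t=29.02 pos [ 555.4 -426.6    6.3] rig [ -33.3 -477.     6.3] rpy [-179.8   -0.   -98.6] F [0.5 0.1 5.1] w 24.5
```

On the bench. Open and retract.

```bash
python3 -m creep '0 0 0 0 0 0 0.8;0 0 0 0 0 0 0.5;0 0 0 0 0 0 0.3;0 0 0 0 0 0 0.2;0 0 -0.3 0 0 0 0.2;0 0 -1 0 0 0 0;0 0 -2 0 0 0 0;0 0 -3 0 0 0 0;0 0 -4 0 0 0 0;0 0 -4 0 0 0 0'
python3 - <<'E'
from h import *
rs()
d=img("scene"); cv2.imwrite("pics/s22.png",d["img"][:,:,::-1])
cv2.imwrite("pics/s22b.png",cv2.resize(d["img"][130:240,205:390,::-1],None,fx=4,fy=4,interpolation=cv2.INTER_CUBIC))
e=img("top"); cv2.imwrite("pics/t22.png",e["img"][:,:,::-1])
for th in (0,.053):
    c,s=np.cos(.053-th),np.sin(.053-th)
    for x in (-140,140): 
        q=[x,170-170*c-30*s,28-170*s+30*c]; print(th,x,proj(d,w(q)).round(1),((proj(d,w(q))-[205,130])*4).round(0))
E
```

```text
clock: 29.85
eef_pos: [558.4, -429.6, 174.8]
tool_rot: [-3.126, -0.006, -1.722]
force: [1.2, -1.0, 0.7]
width: 85.3
t=29.85 pos [ 558.4 -429.6  174.8] rig [ -30.7 -480.4  174.8] rpy [-179.1   -0.4  -98.6] F [ 1.2 -1.   0.7] w 85.3
0 -140 [291.5 155.4] [346. 102.]
0 140 [319.9 226.8] [460. 387.]
0.053 -140 [291.8 153.6] [347.  95.]
0.053 140 [320.4 225.3] [462. 381.]
```

View pics/s22.png

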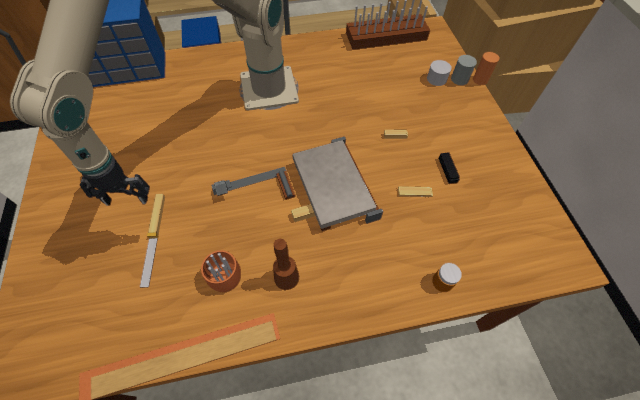

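View pics/s22b.png

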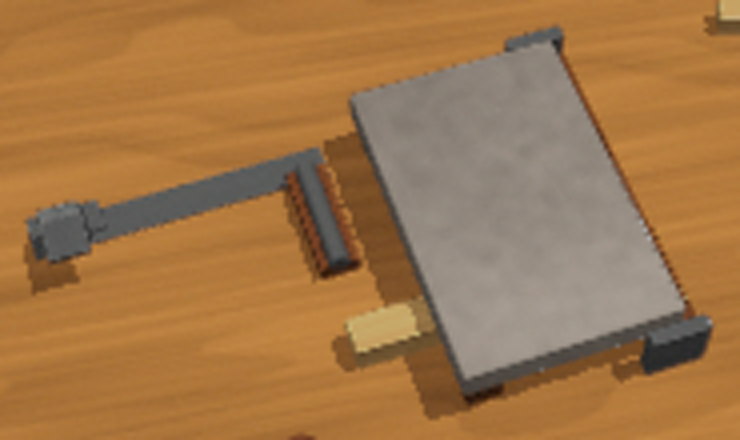

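View pics/t22.png

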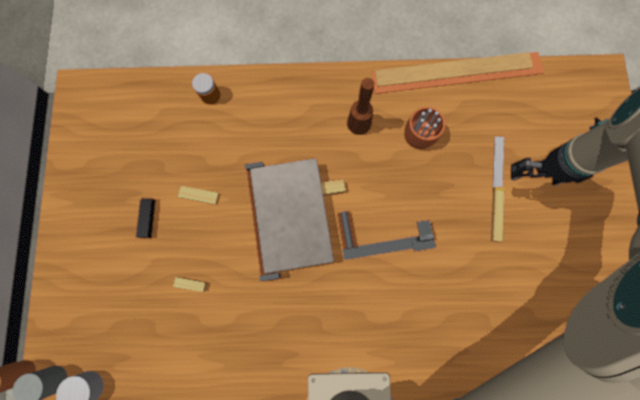

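The bar lies flat at (499,140)–(499,241), clear of the rig. The packer shows at the slab front in its lane. The slab's front corners moved up 5–7 px in the ×4 crop, about what level predicts, and the bystanders are unmoved.

```bash
python3 -c "
from cell import ctrl
print(ctrl.finish_job())"
```

```text
the job is handed in; nothing more can be done
None
```

The job is handed in at about 30 s of the 72 s allowed. By my last checks the slab sits level on the thick packer and the bar lies flat on the bench.

**What I did**
- I put the bar over the fulcrum, levered the slab up and hooked the handle under the keeper. It stayed up with the gripper off.
- I slid the thick packer in by small steps, stepped end first, until it met the stop at about 47 mm. The push built to about 8 N, with no further advance.
- I then regripped the bar, swung it out from under the keeper and let the slab down slowly. The load on the tool was down to about zero by the time I expected the slab on the packer. I laid the bar back where it started.

**Last checks**
- In the final scene and top pictures the slab's front corners had risen 5–7 px (4× enlargement), against 6–7 px expected for level. That is only about 1.5 px in the raw picture, so it confirms level only roughly.
- The packer's end shows in its lane. The offcut, the look-alikes, the maul and the pot look unmoved. The gripper was clear of everything.

**Disagreements**
- The wrist camera put the rig 2–3 mm further along y than the fixed cameras did, so I split the difference.
- When I regripped the bar, it sat about 2 mm differently in the fingers than before.
- I did not re-measure the packer's contact with the stop after the slab came down.

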